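Unclip the gauge case and set up the thick plug gauge

ROBOT

A 6-joint arm with a two-finger parallel gripper is mounted at the origin on a cart in front of the work surface, level with it; the furniture and walls round the work are solid. World frame = base frame: x ahead of the robot, y to its left, z up, the work surface at z = 0. Lengths are in mm, angles in rad, forces in N, time in s.
With the tool pointing down it reaches from about 250 to 800 mm from the base axis. Payload 8.5 kg.
Tool frame: the origin (TCP) lies midway between the tips of the shut fingers; the grasp point (between the pads) lies 19 mm behind it (ctrl.hold_point_z is the distance from the TCP to the grasp point, in mm); z points along the fingers, y is the direction in which the jaws open and shut (so a half turn about z gives the same grasp; the last joint's range is limited). The gripper opens to 85 mm and grips with 20 to 120 N. Pads are 22 mm wide; open, the fingers measure 114 mm over their backs; the gripper's body (76 mm by 85 mm) begins 54 mm behind the grasp point. The pads swing forward as they close: fully open they stand 13 mm farther back than shut.
Start: joints at [1.186, 0.238, -0.013, 1.319, 0, 1.571], TCP at [197.053, 486.568, 231.276] pointing down, gripper open.
Joint ranges: [-2.66, 2.66], [-1.03, 1.9], [-1.14, 1.46], [-1.82, 2.27], [-1.45, 1.34], [-3.14, 3.14]. Speed limits (rad/s): [2.22, 2.22, 2.79, 3.14, 3.14, 3.14].

INTERFACE

Orientations are given as a rotation vector (axis times angle).
In Python, from cell import sensors, viewer, ticket, regions_of, ctrl gives the robot as it stands. The module is installed in compiled form; this text tells all that it offers.
- The arm moves only by the shell command python3 -m jog 'ROWS' [FORCE]. ROWS is JSON, a list of rows, each a list of 7 numbers: the turn, a rotation vector about the tool's x, y, z in degrees, then the shift along the tool's x, y, z in cm, then the closure in counts, from 0 (fully open) to 255 (shut). A call has 1 to 10 rows; each row shifts and turns the commanded pose from where the row before left it, along the tool's axes as they then stand; what a row does not reach is not made up. A row lasts 1/8 s, in which the tool goes at most 62.5 mm and 10.7 degrees, less where a joint would pass 70% of its speed; a pose out of reach is approached as far as the arm can. A call is refused whole if a number of a shift passes 6.25 or a number of a turn 10.7, either way. A call with a gripper value outside its range is refused whole. The fingers move at their own pace and stop on an object; FORCE is the grip in N (left out, the last holds). Time passes only in rows, so rows that do not move let the fingers close. It gives the time, the measured TCP pose, the force and the opening at its end, in the units of the state.
- sensors.get_state(): the state, without advancing time (a new reading comes with each control period).
- viewer.capture(name): name is "scene" or "top" or "wrist"; returns a dict with "img" (384x512x3 uint8, blue, green, red), "K" (3x3 intrinsics, pixels), "rvec" (rotation vector, rad) and "tvec" (3), from world to camera coordinates, as OpenCV has them. Camera axes: x right, y down, z forward; pixel columns grow to the right and rows downward; lengths in mm; the calibration is good to about 2 mm. A picture is of the moment at which its call begins. There is no depth.
- ticket.finish_job(): hands the job in, once; it reports no verdict.
Trained networks look in a picture, given as the dict that the camera call returned (one of the last four; its "shot" number tells which), for a name from the list of things; names that differ only in an ending like _2 or _b are one class to them, and where a whole thing is asked for, a point or a joint stands for the part that bears it (a point fixed in the world has none). Each returns a list of dicts, best first, with "confidence" (0 to 1); they miss things now and then, are a little off and sometimes report something else, mostly with a low value. They report only what shows in the picture. A call takes as long as a camera call. They do not tell look-alikes from the thing itself.
- regions_of(picture, thing): "pixels" (384x512 bool, what is visible of it) and "point" ([column, row] in pixels, amid what is visible of it).
The state is a dict: "clock": time; "qpos": joint angles; "joint_vel": joint speeds; "joint_efforts": joint torques, N m; "position": TCP position; "tool_rot": TCP orientation; "ft_force": force on the tool from outside, world axes, zero at the start; "torque": the same for the moment, N m; "opening": finger opening in mm.
Only numpy, scipy, OpenCV 4.12 (cv2) and the standard library are available. Lean on these libraries where they do the work, as an engineer would, in place of code of your own. Each camera call takes 0.05 s, during which the arm holds its last target.

TASK

Take the spur gear off the gauge case and lay it flat on a free spot of the bare table. Then press the case's snap tab inward to release the cover, lift the cover off and lay it flat, grip side up, in the middle of the shallow steel tray. Last, lay the thicker of the two plug gauges, centred, across the two V-blocks so that each end rests in its groove; leave the thinner gauge in its cradle and do not disturb the other things on the table.

Things in the scene. Friction and masses are not known exactly. Their poses are not given: they have to be found in the camera images.
- case: Fixed open-topped grey plastic case, 142 (x) x 116 (y) x 43 mm high, 5 mm walls; origin at the centre of its underside. The snap tab is at its -x end. Inside, two V cradles at x = +27 and -27 mm carry a plug gauge each, lying along the case's y; which gauge is where varies. Where |y| is under 36 mm the space round the gauges is free down to the floor at z = 6 mm.
- cover: Loose cover: aluminium panel 130 x 103 x 3 mm, about 0.1 kg; origin at the centre of its underside, axes as the case's when on. Near its -x end stand, face to face, a black thumb tab (moves) and an aluminium rib (fixed): upright plates 20 and 22 mm wide in y, 4 mm thick, tops 26.5 mm above the origin. The rib spans x = -44 to -40 mm. Squeezed together from above, tab and rib carry the cover.
- tongues (a point): On the cover's +x edge, middle of its underside, 65 mm from its centre: two tongues there reach 4 mm under a lip of the case's rear wall (2.5 mm height play). So with the tab pressed, turn the tab end up about 10 degrees about this edge, draw the cover 8 mm or more toward its -x, then lift.
- cover_tab (a joint): Travel of the snap tab of the cover, pressed inward (toward the cover's +x, to the rib): 0 at rest, stop at 0.007 m. Its hook reaches 4 mm under a lip on the front wall (40 to 43 mm above the case's origin); pressed 5 mm or more it is clear. It springs back; about 1.5 N starts it, 6.5 N holds it at the stop.
- tab_face (a point): Middle of the outer (-x) face of the tab, 18 mm above the cover's underside; it moves with the tab.
- cover_grip (a point): Point on the cover midway between the tab's outer face when fully pressed and the rib's +x face (these are then 15 mm apart, along the cover's x; 22 mm apart at rest), 18 mm above the cover's underside, 47.5 mm toward -x from its centre.
- cover_seat (a point): Where the cover's origin is when the cover is on: on the case's axis, 35.5 mm above the case's origin.
- thick_gauge: The thicker of two double-ended plug gauges, steel ends with a paler grip between: 92 mm long along its y, ends 20 mm in diameter, grip 15.7 mm in diameter between y = -22 and +32 mm, 0.09 kg. Origin 10 mm below its axis, at mid-length. Starts in one of the two cradles under the cover, axis 23 mm above the case's origin.
- thick_gauge_axis (a point): Point on the thick gauge's axis at mid-length.
- thin_gauge: The thinner plug gauge, 92 mm long along its y, ends 14 mm in diameter, grip 12.6 mm. Lies in the other cradle, axis 19 mm above the case's origin.
- thin_gauge_axis (a point): Point on the thin gauge's axis at mid-length.
- spur_gear: Loose grey steel spur gear lying flat, 49 mm in diameter over the teeth, 18 mm high with its hub, 0.095 kg; origin at the centre of its underside. It starts on the cover, its underside 38.5 mm above the table, between the rib and the tongues.
- tray: Fixed shallow steel tray, 190 mm (its x) x 150 mm (its y) x 14 mm high, 3 mm walls, origin at the centre of its underside.
- tray_in (a point): Centre of the tray's inner floor, 3 mm above the table; axes as the tray's.
- v_rest: Fixed steel base plate, 50 mm (its x) x 136 mm (its y) x 6 mm, with two ground V-blocks (40 mm long along y, 42 mm wide, tops 40 mm above the table) on it, grooves in line along its y. The gap between the blocks is 46 mm (|y| under 23 mm). Origin at the centre of its underside.
- v_seat (a point): Point midway between the V-blocks at the height of the thick gauge's axis when its ends rest in both grooves.
- oil_bottle: Bystander, loose: white plastic oil bottle with a red spout, 38 mm across, 118 mm high; origin at the centre of its underside; it stands close behind or beside the far end of the case.
- loupe: Bystander, loose: black watch loupe, 33 mm across, 32 mm high; origin at the centre of its underside; it stands or lies between the places of case, tray and V-blocks.
- hex_bolt: Bystander, loose: hex bolt lying down, 54 mm long, 22 mm head; origin at the centre of its underside; it stands or lies between the places of case, tray and V-blocks.
- rubber_stamp: Bystander, loose: wooden rubber stamp with a turned knob, 24 x 46 mm, 60 mm high; origin at the centre of its underside; it stands or lies between the places of case, tray and V-blocks.
- short_bar: Bystander, loose: steel length bar lying down, 18 x 48 x 26 mm, its length along its y; origin at the centre of its underside; it stands close behind the V-blocks.
- long_bar: Bystander, loose: steel length bar lying down, 18 x 80 x 26 mm, its length along its y; origin at the centre of its underside; it stands close behind the tray.
Mind the look-alikes: they are no part of the job. Leave any brown look-alike of the spur_gear alone. There is more than one size of the tray; the one meant has the size given above.

How it is judged:
By the outcome, as a careful person would: the job done as asked, in the order asked, and still so for the second after the job is handed in, with the robot touching nothing.
It also fails if it takes over 64 s, if anything falls off the work surface, if the arm or the gripper's body presses on something with over 40 N, if the wrist force passes 120 N, or if a joint passes its speed limit or range.

## Working session

There is one attempt and no reset: what is moved stays moved. The work goes in short steps, Python scripts to look and compute and a shell command to move; the robot and the scene stay as the last step left them, time stands still between calls to the robot, and variables do not carry over. Pictures are saved under pics/ and viewed, and the job is handed in when it is done.

```bash
mkdir -p pics; ls; python3 - <<'E'
from cell import sensors, viewer, ticket, regions_of, ctrl
import cv2
s=sensors.get_state();print(s)
print(ctrl.hold_point_z)
for n in ["scene","top"]:
    p=viewer.capture(n);cv2.imwrite(f"pics/{n}0.png",p["img"]);print(n,p["K"].tolist(),p["rvec"],p["tvec"],p["shot"])
E
```

```text
pics
{'clock': 0.0, 'qpos': array([ 1.18595855e+00,  2.38760074e-01, -1.42387709e-02,  1.31919839e+00,
       -1.19884317e-05,  1.57078779e+00]), 'joint_vel': array([-7.58672169e-05,  3.33893266e-04, -1.45016396e-03,  1.31623019e-03,
       -1.39604107e-03, -6.35419507e-04]), 'joint_efforts': array([-1.37451894e-03, -5.38762736e+01,  3.46445632e+01,  1.84922788e-02,
        8.22994093e-05, -1.19396691e-05]), 'position': array([196.93989272, 486.22170949, 230.6945137 ]), 'tool_rot': array([-6.00716091e-01, -3.08336352e+00,  2.16334756e-03]), 'ft_force': array([ 0.46653514, -0.11644077, -1.45926765]), 'torque': array([ 0.03821975, -0.01921647, -0.00401612]), 'opening': 85.55159112409918}
18.700000000000003
scene [[446.62396416196043, 0.0, 259.7544553453163], [0.0, 446.62396416196043, 194.51967625465483], [0.0, 0.0, 1.0]] [ 2.32903294 -0.57074097  0.20938872] [-520.25753644  218.48717291 1192.13371346] 1
top [[438.21751021581986, 0.0, 255.18271008941443], [0.0, 438.21751021581986, 191.28897229999149], [0.0, 0.0, 1.0]] [ 2.14341442 -2.1918997   0.08389941] [ -34.36520823  552.08328567 1263.11978456] 2
```

View pics/scene0.png

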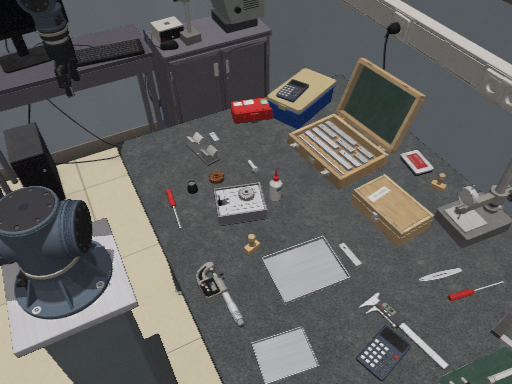

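View pics/top0.png

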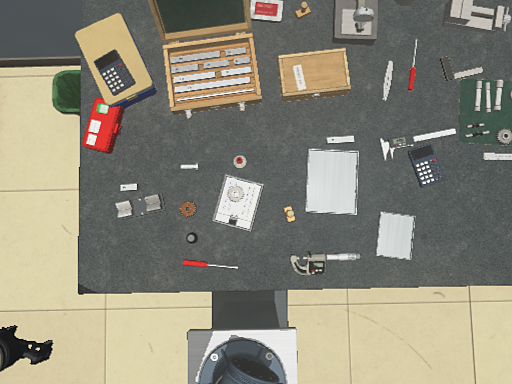

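```bash
cat > h.py <<'E'
from cell import sensors, viewer, ticket, regions_of, ctrl
import cv2, numpy as np
from scipy.spatial.transform import Rotation as Ro
def proj(p,X):
    X=np.atleast_2d(np.array(X,float)); 
    return cv2.projectPoints(X,np.array(p["rvec"],float),np.array(p["tvec"],float),p["K"],None)[0][:,0]
def back(p,uv,z):
    R=cv2.Rodrigues(np.array(p["rvec"],float))[0];t=np.array(p["tvec"],float).ravel()
    C=-R.T@t
    uv=np.atleast_2d(np.array(uv,float))
    d=np.c_[uv,np.ones(len(uv))]@np.linalg.inv(p["K"]).T@R
    return C+d*((z-C[2])/d[:,2:3])
def cam(p):
    R=cv2.Rodrigues(np.array(p["rvec"],float))[0];return -R.T@np.array(p["tvec"],float).ravel()
def save(p,n,crop=None,s=1):
    im=p["img"]
    if crop: c=crop; im=im[c[1]:c[3],c[0]:c[2]]
    cv2.imwrite("pics/"+n,cv2.resize(im,None,fx=s,fy=s,interpolation=cv2.INTER_CUBIC))
E
python3 - <<'E'
from h import *
p=viewer.capture("top")
save(p,"top1.png",(90,120,370,290),2.8)
print(cam(p))
for n,z in [("case",40),("cover",37),("spur_gear",45),("tray",8),("v_rest",30),("oil_bottle",60),("loupe",16),("hex_bolt",10),("rubber_stamp",30),("short_bar",26),("long_bar",26),("cover_tab",60)]:
    for d in regions_of(p,n):
        m=d["pixels"].astype(np.uint8)
        cs,_=cv2.findContours(m,0,2)
        c=max(cs,key=cv2.contourArea).reshape(-1,2)
        W=back(p,c,z)[:,:2].astype(np.float32)
        r=cv2.minAreaRect(W)
        print(n,round(d["confidence"],2),np.round(d["point"]),m.sum(),"rect",np.round(r[0]),np.round(r[1]),round(r[2]))
E
```

```text
[ 433.26372402  -63.61091758 1307.54912283]
case 0.55 [235. 217.] 333 rect [514. -12.] [ 89. 143.] 72
cover 0.91 [238. 207.] 1431 rect [520.   4.] [107. 133.] 73
spur_gear 0.71 [237. 196.] 193 rect [543.  10.] [43. 41.] 89
spur_gear 0.71 [185. 208.] 208 rect [504. 150.] [44. 43.] 89
spur_gear 0.21 [333. 182.] 3227 rect [ 573. -270.] [148. 186.] 85
tray 0.74 [327. 182.] 3379 rect [ 579. -276.] [157. 198.] 86
tray 0.55 [398. 233.] 1504 rect [ 414. -455.] [104. 128.] 81
v_rest 0.88 [142. 206.] 771 rect [514. 289.] [ 50. 137.] 11
oil_bottle 0.47 [243. 164.] 139 rect [629.  -7.] [32. 38.] 89
loupe 0.47 [195. 238.] 88 rect [420. 142.] [30. 26.] 89
hex_bolt 0.69 [243. 165.] 151 rect [639.  -4.] [41. 36.] 44
hex_bolt 0.48 [190. 168.] 72 rect [633. 149.] [51. 12.] 89
rubber_stamp 0.62 [288. 211.] 112 rect [ 482. -144.] [43. 23.] 17
long_bar 0.54 [192. 239.] 104 rect [419. 140.] [29. 29.] 89
long_bar 0.48 [339. 138.] 202 rect [ 698. -301.] [23. 78.] 2
cover_tab 0.55 [332. 184.] 3203 rect [ 573. -267.] [145. 186.] 85
```

View pics/top1.png

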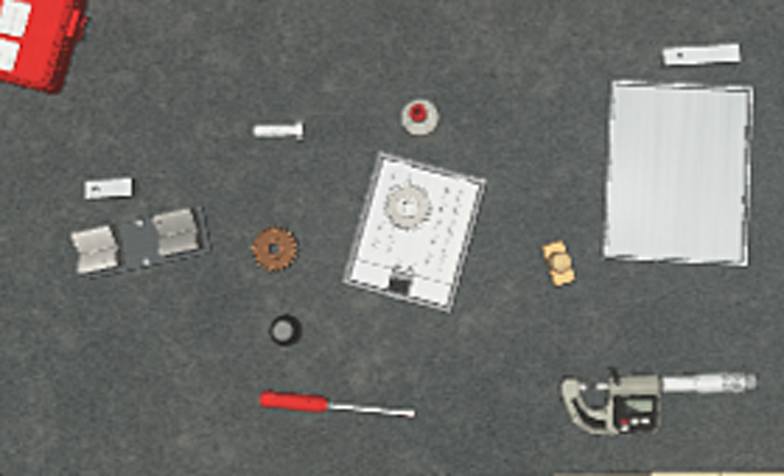

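```bash
python3 -m jog '[[0,0,0,-4.6,-3.2,-0.8,0],[0,0,0,-4.6,-3.2,-0.8,0],[0,0,0,-4.6,-3.2,-0.8,0],[0,0,0,-4.6,-3.2,-0.8,0],[0,0,0,-4.6,-3.2,-0.8,0],[0,0,0,-4.6,-3.2,-0.8,0],[0,0,0,-4.6,-3.2,-0.8,0],[0,0,0,-4.6,-3.2,-0.8,0],[0,0,0,-4.6,-3.2,-0.8,0],[0,0,0,-4.6,-3.2,0,0]]'
python3 - <<'E'
from h import *
s=sensors.get_state();print(s['qpos'],s['position'],s['tool_rot'])
p=viewer.capture("wrist");print(p["K"].tolist(),cam(p),p["rvec"],p["tvec"]);save(p,"w1.png",None,1.5)
print(Ro.from_rotvec(s['tool_rot']).inv().apply(cam(p)-s['position']), (cv2.Rodrigues(p['rvec'])[0]@Ro.from_rotvec(s['tool_rot']).as_matrix()).round(3))
E
```

```text
clock: 2.0
position: [504.4, 15.5, 304.1]
tool_rot: [0.601, 3.082, 0.001]
ft_force: [0.3, 0.3, 0.1]
opening: 85.5
[3.07815691e-02 1.88021261e-01 1.05578709e-01 1.48677654e+00
 5.11484572e-05 4.15772035e-01] [504.36703397  15.54581378 304.10092382] [6.00721642e-01 3.08206861e+00 6.26632790e-04]
[[288.57432440344667, 0.0, 259.77988790638403], [0.0, 288.57432440344667, 194.20744520797604], [0.0, 0.0, 1.0]] [424.88990524  46.1026536  445.59918401] [-2.36740939 -1.59541822 -0.26934135] [-202.8349725  -501.1692842   298.16579538]
[  84.9338669    -1.43071284 -141.62020831] [[ 0.     1.    -0.001]
 [-0.946  0.    -0.325]
 [-0.325  0.001  0.946]]
```

View pics/w1.png

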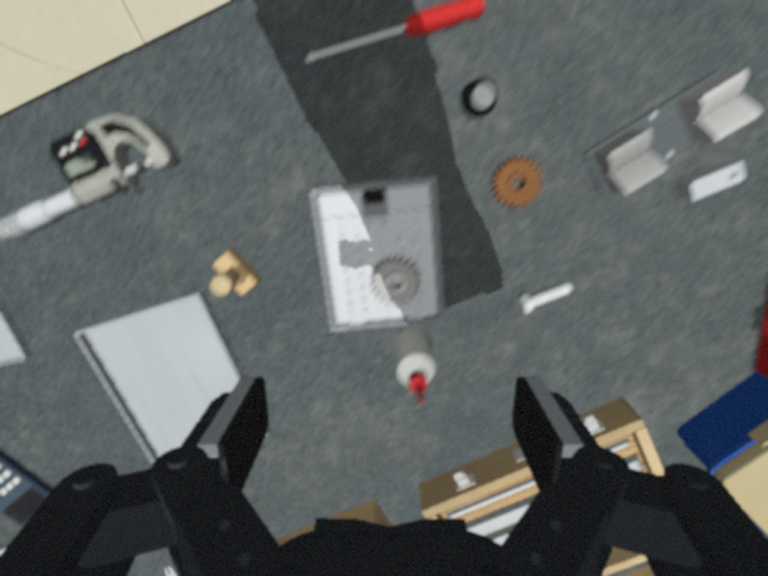

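```bash
python3 -m jog '[[0,0,-2.5,0.5,0,4.5,0],[0,0,-2.5,0.5,0,4.5,0],[0,0,0,0.4,-0.1,4.4,0],[0,0,0,0,0,0,0]]'
python3 - <<'E'
from h import *
p=viewer.capture("wrist");save(p,"w2.png",None,1.5)
np.save("w2.npy",p,allow_pickle=True)
out=p["img"].copy()
for n in ["case","cover","spur_gear","cover_tab","oil_bottle"]:
    for d in regions_of(p,n):
        m=d["pixels"].astype(np.uint8)
        cs,_=cv2.findContours(m,0,2);c=max(cs,key=cv2.contourArea)
        a=cv2.approxPolyDP(c,4,True).reshape(-1,2)
        print(n,round(d["confidence"],2),np.round(d["point"]),m.sum(),a.tolist() if len(a)<12 else len(a), "w",back(p,d["point"],{"spur_gear":53,"cover_tab":62}.get(n,38.5)).round(1))
print(sensors.get_state()['position'],cam(p))
E
```

```text
clock: 2.55
position: [487.4, 21.0, 167.1]
tool_rot: [-0.465, -3.101, 0.002]
ft_force: [-0.4, 0.3, 0.7]
opening: 85.5
case 0.77 [250. 178.] 4157 [[305, 145], [197, 146], [188, 153], [199, 281], [305, 279], [311, 158]] w [[474.7  13.2  38.5]]
cover 0.55 [244. 206.] 9975 [[302, 157], [242, 157], [239, 162], [236, 157], [196, 158], [206, 274], [298, 273]] w [[501.2  -1.   38.5]]
cover 0.37 [361.  78.] 1104 [[363, 60], [349, 63], [340, 74], [340, 85], [349, 95], [363, 95], [377, 81], [376, 69]] w [[417.9 133.5  38.5]]
spur_gear 0.68 [262. 242.] 1701 [[253, 221], [241, 233], [244, 256], [260, 265], [279, 260], [286, 248], [283, 229], [272, 221]] w [[538.1   6.6  53. ]]
spur_gear 0.55 [380. 159.] 1673 [[388, 136], [375, 138], [361, 150], [361, 169], [376, 182], [395, 178], [407, 162], [403, 144]] w [[488.9 132.6  53. ]]
spur_gear 0.32 [108. 226.] 1528 [[113, 195], [94, 209], [101, 219], [85, 231], [91, 243], [101, 243], [112, 231], [121, 237], [139, 225]] w [[ 476.7 -131.3   53. ]]
cover_tab 0.62 [248. 166.] 289 [[238, 166], [258, 170], [260, 161], [242, 157]] w [[458.2  17.9  62. ]]
oil_bottle 0.96 [276. 315.] 1949 [[281, 281], [262, 282], [257, 288], [258, 329], [271, 348], [284, 345], [292, 327]] w [[639.6  -7.2  38.5]]
[491.09554884  21.13014561 170.99801557] [406.55530279  44.73350839 309.15882859]
```

View pics/w2.png

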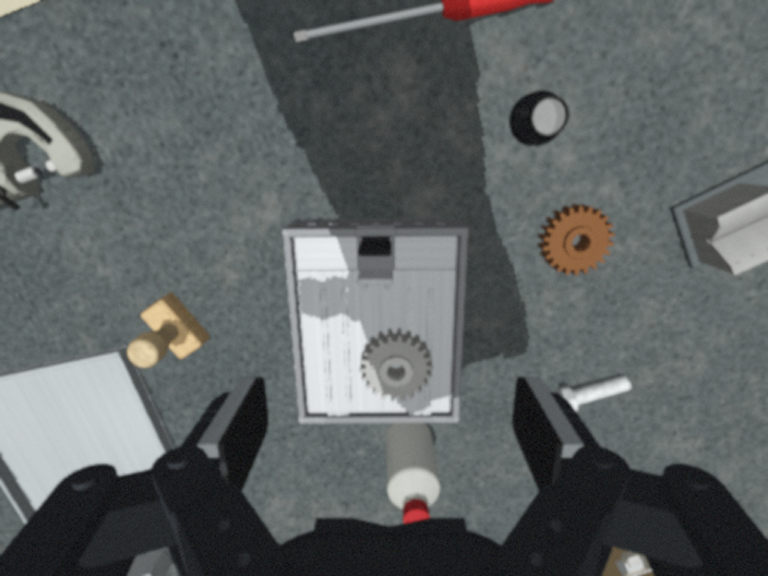

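```bash
cat >> h.py <<'E'
from scipy.ndimage import map_coordinates, gaussian_filter
from scipy.optimize import minimize
def rectpts(hx,hy,z,n=40):
    t=np.linspace(-.92,.92,n)
    return [(np.c_[t*hx,0*t+s*hy,0*t+z],np.array([0,s,0])) for s in(1,-1)]+[(np.c_[0*t+s*hx,t*hy,0*t+z],np.array([s,0,0])) for s in(1,-1)]
def edgefit(ps,rects,x0,z0=0,yawspan=3,span=6):
    """gradient edge fit of planar pose x,y,yaw(deg); pictures ps, rects list of edge groups"""
    prep=[]
    for p in ps:
        g=gaussian_filter(p["img"].astype(float).mean(2),1.0)
        prep.append((p,cv2.Sobel(g,cv2.CV_64F,1,0),cv2.Sobel(g,cv2.CV_64F,0,1)))
    def score(v):
        c,s=np.cos(np.radians(v[2])),np.sin(np.radians(v[2]));R=np.array([[c,-s,0],[s,c,0],[0,0,1]])
        tot=0
        for p,gx,gy in prep:
            for P,nrm in rects:
                W=P@R.T+[v[0],v[1],z0]
                a=proj(p,W);b=proj(p,W+R@nrm*2)
                d=b-a;d/=np.linalg.norm(d,axis=1)[:,None]
                q=[a[:,1],a[:,0]]
                e=map_coordinates(gx,q,order=1)*d[:,0]+map_coordinates(gy,q,order=1)*d[:,1]
                tot+=abs(np.mean(np.clip(e,-150,150)))
        return -tot
    best=None
    for dx in np.arange(-span,span+.1,2):
        for dy in np.arange(-span,span+.1,2):
            for da in np.linspace(-yawspan,yawspan,5):
                v=np.array(x0)+[dx,dy,da];f=score(v)
                if best is None or f<best[0]: best=(f,v)
    r=minimize(score,best[1],method="Nelder-Mead",options=dict(initial_simplex=best[1]+np.array([[0,0,0],[1,0,0],[0,1,0],[0,0,.7]])))
    return r.x,r.fun
def draw(img,p,rects,v,z0=0,col=(0,255,0)):
    c,s=np.cos(np.radians(v[2])),np.sin(np.radians(v[2]));R=np.array([[c,-s,0],[s,c,0],[0,0,1]])
    for P,_ in rects:
        a=(proj(p,P@R.T+[v[0],v[1],z0]))
        for u in a: cv2.circle(img,tuple(int(round(k*4)) for k in u),2,col,-1,shift=2) if 0 else None
        cv2.polylines(img,[np.int32(np.round(a*16))],False,col,1,cv2.LINE_AA,4)
E
python3 - <<'E'
from h import *
p=np.load("w2.npy",allow_pickle=True).item()
c=back(p,[(190,153),(311,153),(306,280),(201,280)],43);print(c.round(1),c.mean(0))
d=c[[2,3]].mean(0)-c[[0,1]].mean(0);y0=np.degrees(np.arctan2(d[1],d[0]));print(y0,np.linalg.norm(d))
x0=[*c.mean(0)[:2],y0]
o=rectpts(71,58,43);i=rectpts(66,53,43)
for R in (o,i,o+i):
    print(edgefit([p],R,x0))
v,_=edgefit([p],o+i,x0)
im=p["img"].copy();im=cv2.resize(im,None,fx=2,fy=2)
q=dict(p);K=p["K"].copy();K[:2]*=2;q["K"]=K
draw(im,q,o+i,v)
# gear
cv2.imwrite("pics/fit1.png",im[200:640,300:760])
E
```

```text
[[434.7 -32.   43. ]
 [467.6  75.5  43. ]
 [600.6  37.3  43. ]
 [567.4 -71.3  43. ]] [517.57338265   2.36144053  43.        ]
-16.267738831739397 138.35320294148576
(array([517.93869372,   1.17930639, -16.66447111]), np.float64(-413.58759827840595))
(array([513.60175327,   0.9931277 , -16.59310034]), np.float64(-428.87117276780697))
(array([ 5.17718678e+02,  2.45074763e-01, -1.67648125e+01]), np.float64(-734.2979407362056))
```

View pics/fit1.png

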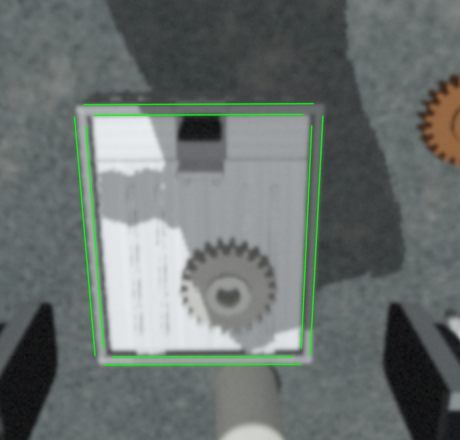

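```bash
cat >> h.py <<'E'
def go(pos,yang=None,R=None):
    """print shift (tool frame cm) and turn (deg, rotvec tool frame) from measured pose"""
    s=sensors.get_state();R0=Ro.from_rotvec(s['tool_rot'])
    print("pos",s['position'].round(1),"yang",round(np.degrees(np.arctan2(*R0.as_matrix()[1::-1,1])),2),"F",s['ft_force'].round(1),"open",round(s['opening'],1),"t",round(s['clock'],2))
    print("tool shift cm (no turn)",(R0.inv().apply(np.array(pos)-s['position'])/10).round(2))
    if R is None and yang is not None:
        a=np.radians(yang);y=np.array([np.cos(a),np.sin(a),0]);z=np.array([0,0,-1.]);x=np.cross(y,z);R=Ro.from_matrix(np.c_[x,y,z])
    if R is not None:
        print("turn",np.degrees((R0.inv()*R).as_rotvec()).round(2)," shift if turned first",(R.inv().apply(np.array(pos)-s['position'])/10).round(2))
E
python3 - <<'E'
from h import *
p=np.load("w2.npy",allow_pickle=True).item()
g=back(p,(264,243.5),46)[0];print(g, back(p,(264,248),56.5))
go([g[0],g[1],90],73)
E
```

```text
[543.39817353   7.03839156  46.        ] [[542.69599186   7.11000674  56.5       ]]
pos [491.1  21.1 171. ] yang 72.95 F [-0.6  0.2 -0.1] open 85.7 t 2.85
tool shift cm (no turn) [-5.39  0.18  8.12]
turn [ 0.05  0.16 -0.05]  shift if turned first [-5.41  0.18  8.1 ]
```

```bash
python3 -m jog '[[0,0,0,-2.7,0.1,2.5,60],[0,0,-10,-2.7,0.1,2.5,75],[0,0,-10,0,0,0,75],[0,0,-10,0,0,0,75],[0,0,-10,0,0,0,75],[0,0,-10,0,0,0,75],[0,0,0,0,0,0,75]]'
python3 - <<'E'
from h import *
go([543.2,7,38],123)
p=viewer.capture("wrist");save(p,"w3.png",None,1.5)
for d in regions_of(p,"spur_gear"): print(d["confidence"],d["point"],back(p,d["point"],47),d["pixels"].sum())
E
```

```text
clock: 3.72
position: [542.7, 7.1, 120.2]
tool_rot: [-0.889, 3.012, -0.001]
ft_force: [-0.3, 0.5, -0.3]
opening: 60.5
pos [542.7   7.1 120.2] yang 122.89 F [-0.3  0.5 -0.3] open 60.5 t 3.73
tool shift cm (no turn) [-0.02 -0.03  8.22]
turn [-0.05  0.07 -0.11]  shift if turned first [-0.03 -0.04  8.22]
0.75 [400.5, 238.7] [[502.1469996  120.57349476  47.        ]] 2015
0.74 [258.4, 202.3] [[539.18188863   3.87011532  47.        ]] 2706
0.57 [273.7, 164.3] [[506.93365594  -3.09355366  47.        ]] 17247
0.25 [310.1, 315.1] [[606.53424427 103.9416881   47.        ]] 408
```

View pics/w3.png

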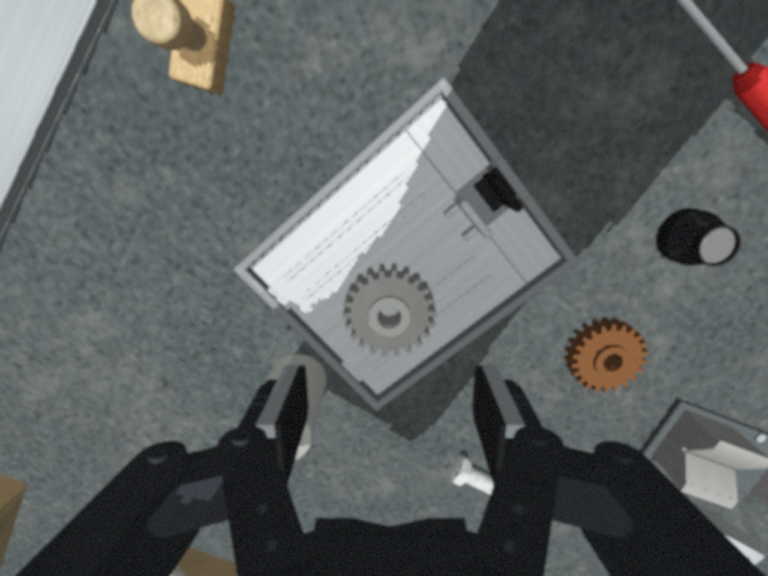

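```bash
python3 -m jog '[[0,0,0,0.1,0,4.5,75],[0,0,0,0,0,3.7,75],[0,0,0,0,0,0,75],[0,0,0,0,0,0,140],[0,0,0,0,0,0,140],[0,0,0,0,0,0,140]]' 40
python3 - <<'E'
from h import *
go([543.2,7,38],123)
p=viewer.capture("wrist");save(p,"w4.png",None,1.5)
E
```

```text
clock: 4.58
position: [541.5, 6.6, 37.8]
tool_rot: [-0.89, 3.012, -0.0]
ft_force: [-0.4, 0.1, 1.4]
opening: 46.7
pos [541.5   6.6  37.8] yang 122.92 F [-0.4  0.1  1.4] open 46.7 t 4.58
tool shift cm (no turn) [-0.17 -0.06 -0.02]
turn [-0.03  0.03 -0.08]  shift if turned first [-0.17 -0.06 -0.02]
```

View pics/w4.png

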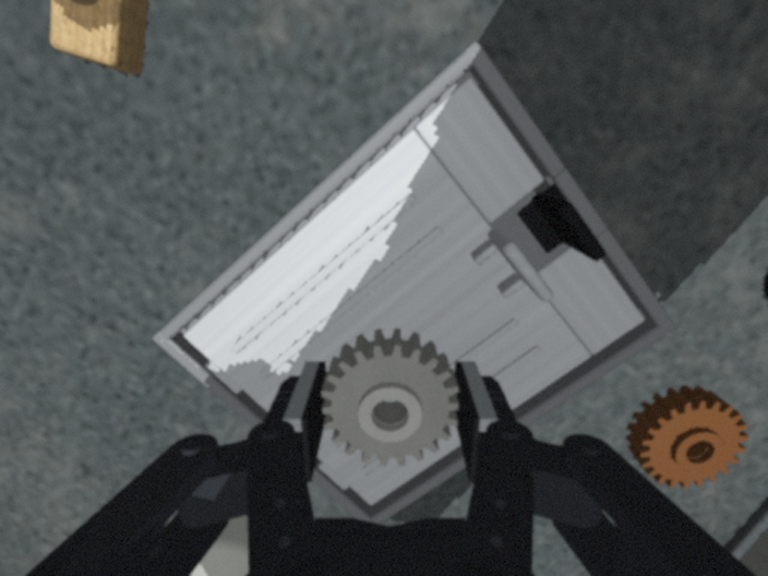

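```bash
python3 -m jog '[[0,0,0,0,0,-2.5,140],[0,0,0,0,0,-3.5,140],[0,0,0,0.8,-5.1,0,140],[0,0,0,0.8,-5.1,0,140],[0,0,0,0.8,-5.1,0,140],[0,0,0,0,0,0,140]]'
python3 - <<'E'
from h import *
go([605,-135,0],123)
p=viewer.capture("wrist");save(p,"w5.png",None,1.5)
E
```

```text
clock: 5.38
position: [605.5, -138.1, 97.1]
tool_rot: [-0.885, 3.014, -0.002]
ft_force: [0.5, 0.2, -1.6]
opening: 46.6
pos [ 605.5 -138.1   97.1] yang 122.73 F [ 0.5  0.2 -1.6] open 46.6 t 5.38
tool shift cm (no turn) [-0.13  0.3   9.71]
turn [-0.07  0.02 -0.27]  shift if turned first [-0.13  0.29  9.71]
```

View pics/w5.png

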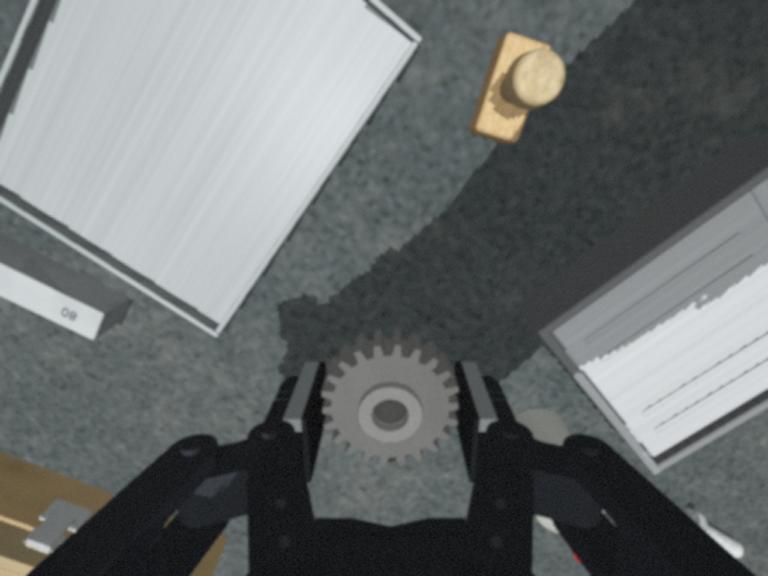

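```bash
python3 -m jog '[[0,0,0,0,0.3,4.5,140],[0,0,0,0,0,3.6,140],[0,0,0,0,0,1.1,140],[0,0,0,0,0,0.4,140],[0,0,0,0,0,0,140]]'
```

```text
clock: 6.05
position: [603.4, -132.2, 2.4]
tool_rot: [-0.891, 3.011, -0.001]
ft_force: [-0.3, -0.4, -0.6]
opening: 46.8
```

```bash
python3 -m jog '[[0,0,0,0,0,0.15,140],[0,0,0,0,0,0.1,140],[0,0,0,0,0,0,140]]'
```

```text
clock: 6.42
position: [603.0, -132.5, -0.7]
tool_rot: [-0.891, 3.012, -0.001]
ft_force: [-0.5, -0.5, 1.7]
opening: 47.0
```

```bash
python3 -m jog '[[0,0,0,0,0,0,105],[0,0,0,0,0,0,100],[0,0,0,0,0,-2.5,100],[0,0,0,0,0,-5,100],[0,0,0,0,0,-5,100],[0,0,0,0,0,0,100]]'
python3 - <<'E'
from h import *
go([605,-135,0],123)
p=viewer.capture("wrist");save(p,"w6.png",None,1.5)
for d in regions_of(p,"spur_gear"): print(d["confidence"],d["point"],back(p,d["point"],8))
E
```

```text
clock: 7.18
position: [605.1, -132.9, 128.1]
tool_rot: [-0.889, 3.006, -0.006]
ft_force: [1.4, -0.4, 0.1]
opening: 51.8
pos [ 605.1 -132.9  128.1] yang 122.95 F [ 1.4 -0.4  0.1] open 51.8 t 7.17
tool shift cm (no turn) [ 0.19 -0.11 12.81]
turn [-0.31  0.29 -0.05]  shift if turned first [ 0.12 -0.18 12.81]
0.76 [265.1, 188.0] [[ 601.45615257 -129.47832327    8.        ]]
```

View pics/w6.png

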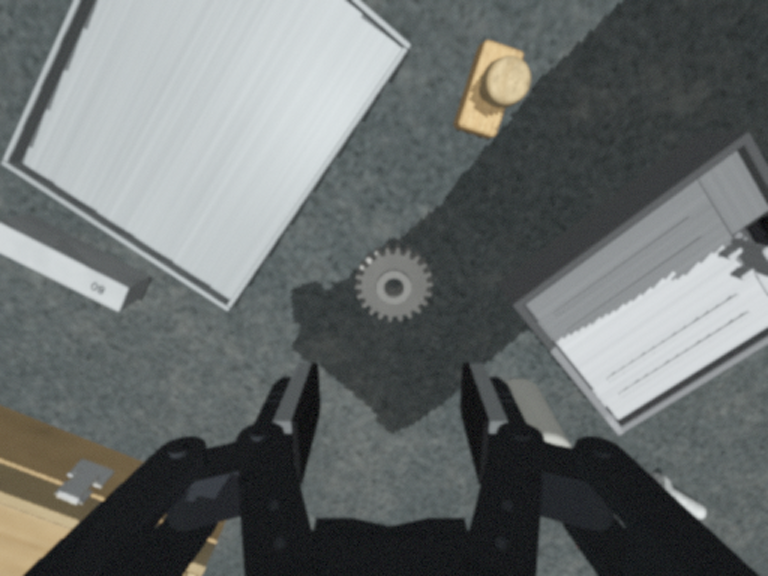

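```bash
python3 -m jog '[[0,0,0,0.74,4.86,0,120],[0,0,0,0.74,4.86,0,120],[0,0,0,0.74,4.86,0,120],[0,0,0,0.8,4.9,0,120],[0,0,-10,0,0,0,120],[0,0,-10,0,0,0,120],[0,0,-10,0,0,0,120],[0,0,-10,0,0,0,120],[0,0,0,0,0,0,120],[0,0,0,0,0,0,120]]'
python3 - <<'E'
from h import *
go([472.5,14.3,100],163.3)
p=viewer.capture("wrist");save(p,"w7.png",None,1.5);np.save("w7.npy",p,allow_pickle=True)
for n in ("cover_tab","cover"):
  for d in regions_of(p,n): print(n,d["confidence"],d["point"],back(p,d["point"],62))
E
```

```text
clock: 8.52
position: [470.8, 14.7, 123.0]
tool_rot: [1.862, -2.529, -0.001]
ft_force: [0.0, 0.3, -0.2]
opening: 45.3
pos [470.8  14.7 123. ] yang 162.73 F [ 0.   0.3 -0.2] open 45.3 t 8.53
tool shift cm (no turn) [-0.02 -0.18  2.3 ]
turn [ 0.08 -0.04 -0.57]  shift if turned first [-0.01 -0.17  2.3 ]
cover_tab 0.62 [270.5, 205.3] [[459.80892651  11.32267086  62.        ]]
cover 0.87 [195.6, 196.8] [[511.15202178 -11.74802803  62.        ]]
```

View pics/w7.png

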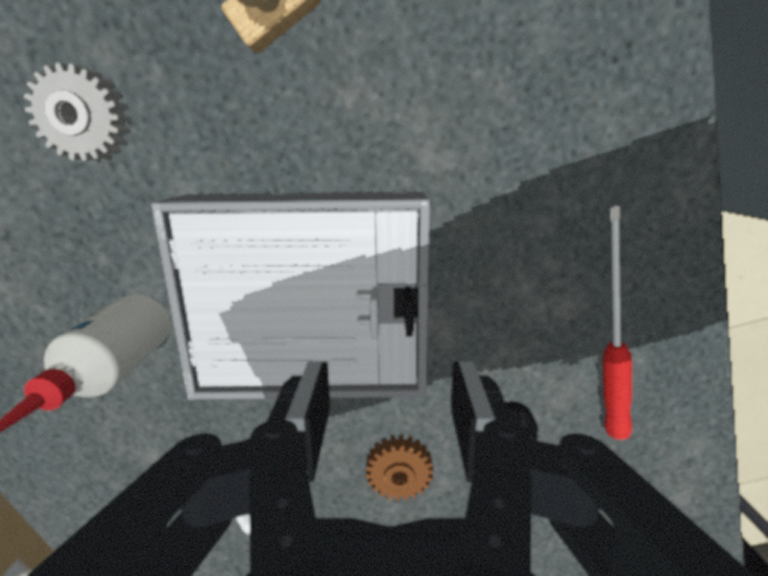

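```bash
python3 - <<'E'
from h import *
a=np.load("w2.npy",allow_pickle=True).item();b=np.load("w7.npy",allow_pickle=True).item()
o=rectpts(71,58,43);i=rectpts(66,53,43)
for ps in ([a],[b],[a,b]):
  for R in (o,o+i): print(edgefit(ps,R,[518,1,-16.5],span=6))
v,_=edgefit([b],o+i,[518,1,-16.5])
for nm,v in (("b",v),("j",edgefit([a,b],o+i,[518,1,-16.5])[0])):
  im=cv2.resize(b["img"],None,fx=3,fy=3,interpolation=cv2.INTER_CUBIC)
  q=dict(b);K=b["K"].copy();K[:2]*=3;q["K"]=K
  draw(im,q,o+i,v)
  # predicted tab and rib tops
  R=[];
  for x0,x1,hy in((-62,-58,10),(-44,-40,11)):
    R+= [(np.array([[x0,-hy,62],[x1,-hy,62],[x1,hy,62],[x0,hy,62],[x0,-hy,62.]]),0)]
  draw(im,q,R,v,0,(0,0,255))
  cv2.imwrite(f"pics/fit_{nm}.png",im[370:820,270:900]); print(nm,v)
E
```

```text
(array([517.93871517,   1.17937919, -16.66453929]), np.float64(-413.5875984579761))
(array([ 5.17718671e+02,  2.45123922e-01, -1.67647826e+01]), np.float64(-734.2979503725355))
(array([ 5.17049897e+02,  3.19174121e-01, -1.64725949e+01]), np.float64(-409.1150777567283))
(array([515.89202478,  -3.54604213, -16.65123826]), np.float64(-761.7449326067986))
(array([517.46607874,   1.0645508 , -16.65522494]), np.float64(-797.5652061930869))
(array([517.48619085,   0.84379303, -16.60403843]), np.float64(-1426.0305679239596))
b [515.89202478  -3.54604213 -16.65123826]
j [517.48619085   0.84379303 -16.60403843]
```

View pics/fit_b.png

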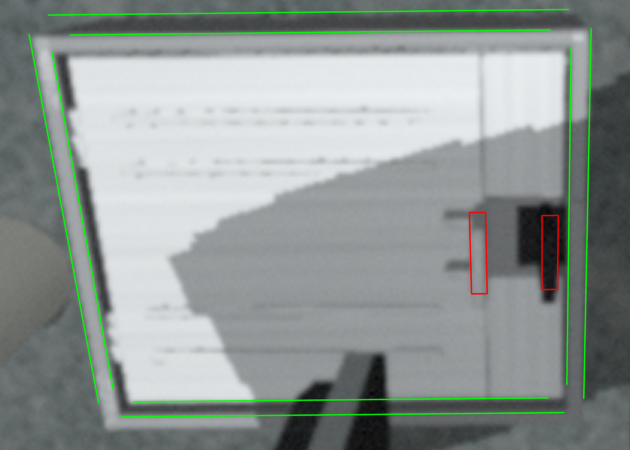

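View pics/fit_j.png

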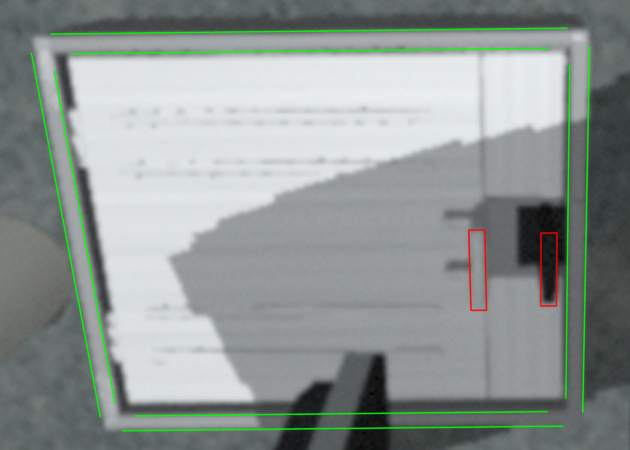

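```bash
python3 -m jog '[[0,0,-0.6,0,-0.1,4,120],[0,0,0,0,0,3.6,120],[0,0,0,0,0,0,120],[0,0,0,0,0,0,120]]' 40
python3 - <<'E'
from h import *
go([472,14.4,46.5],163.4)
E
```

```text
clock: 9.18
position: [472.9, 14.4, 48.8]
tool_rot: [-1.88, 2.516, -0.001]
ft_force: [0.8, -0.2, 0.4]
opening: 45.6
pos [472.9  14.4  48.8] yang 163.52 F [ 0.8 -0.2  0.4] open 45.6 t 9.18
tool shift cm (no turn) [0.03 0.09 0.23]
turn [-0.04  0.01  0.12]  shift if turned first [0.03 0.09 0.23]
```

```bash
python3 -m jog '[[0,0,0,0,0.1,0.2,120],[0,0,0,0,0,0,180],[0,0,0,0,0,0,230],[0,0,0,0,0,0,230],[0,0,0,0,0,0,230],[0,0,0,0,0,0,230]]' 40
python3 - <<'E'
from h import *
go([472,14.4,46.5],163.4)
p=viewer.capture("wrist");save(p,"w8.png",None,1.5)
p=viewer.capture("scene");save(p,"s8.png",(180,120,320,260),4)
E
```

```text
clock: 9.93
position: [472.8, 14.5, 46.8]
tool_rot: [-1.879, 2.515, -0.003]
ft_force: [1.7, -0.7, 6.7]
opening: 13.4
pos [472.8  14.5  46.8] yang 163.54 F [ 1.7 -0.7  6.7] open 13.4 t 9.93
tool shift cm (no turn) [0.03 0.07 0.03]
turn [-0.17  0.02  0.14]  shift if turned first [0.03 0.07 0.03]
```

View pics/w8.png

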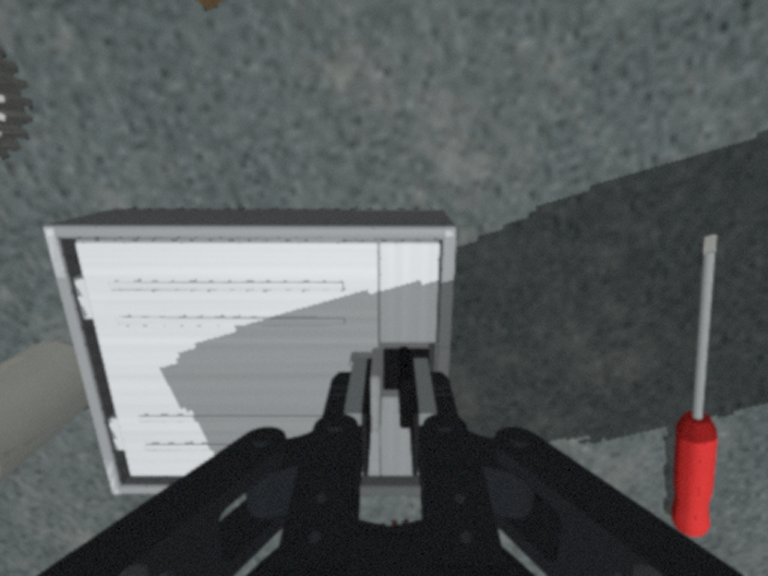

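```bash
python3 -m jog '[[-2.5,0,0,0,-0.06,-0.49,230],[-2.5,0,0,0,-0.06,-0.49,230],[0,0,0,0,0,0,230]]' 60
python3 - <<'E'
from h import *
go([472,14.4,46.5],163.4)
p=viewer.capture("scene");save(p,"s9.png",(180,120,320,260),4)
E
```

```text
clock: 10.4
position: [473.5, 14.2, 55.6]
tool_rot: [1.848, -2.474, -0.107]
ft_force: [-0.3, -0.4, -1.1]
opening: 12.8
pos [473.5  14.2  55.6] yang 163.53 F [-0.3 -0.4 -1.1] open 12.8 t 10.4
tool shift cm (no turn) [0.02 0.07 0.92]
turn [ 4.97 -0.    0.13]  shift if turned first [0.02 0.15 0.91]
```

View pics/s9.png

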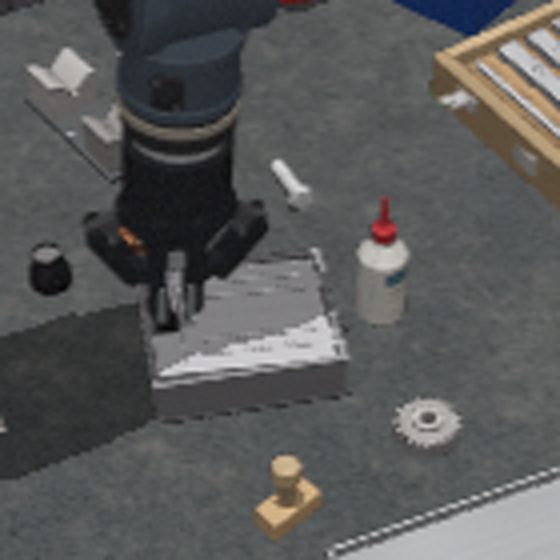

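```bash
python3 -m jog '[[-2.5,0,0,0,-0.06,-0.49,230],[-2.5,0,0,0,-0.06,-0.49,230],[0,0,0,0,0,0,230],[0,0,0,0,0.5,0.03,230],[0,0,0,0,0.7,0.03,230],[0,0,0,0,0,0,230]]' 60
python3 - <<'E'
from h import *
go([472,14.4,46.5],163.4)
p=viewer.capture("scene");save(p,"s10.png",(180,120,320,260),4)
E
```

```text
clock: 11.2
position: [462.4, 17.3, 66.9]
tool_rot: [1.814, -2.426, -0.212]
ft_force: [-0.1, -0.7, -1.7]
opening: 12.4
pos [462.4  17.3  66.9] yang 163.57 F [-0.1 -0.7 -1.7] open 12.4 t 11.2
tool shift cm (no turn) [ 0.   -1.34  1.83]
turn [10.   -0.02  0.17]  shift if turned first [-0.   -1.    2.04]
```

View pics/s10.png

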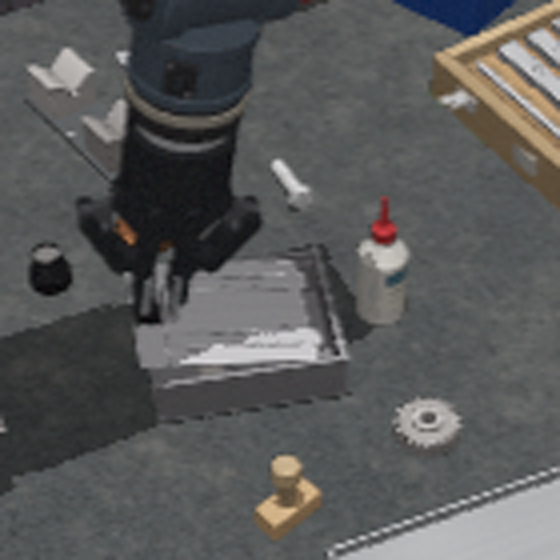

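```bash
python3 -m jog '[[0,0,0,0,0.3,-1.5,230],[0,0,0,0,0.5,-3,230],[0,0,0,0,0.7,-4,230],[0,0,0,0,0.4,-2.5,230],[5,0,0,0,0,0,230],[5,0,0,0,0,0,230],[0,0,0,0,0,0,230]]' 60
python3 - <<'E'
from h import *
go([472,14.4,46.5],163.4)
p=viewer.capture("scene");save(p,"s11.png",(180,90,350,260),4)
p=viewer.capture("wrist");save(p,"w11.png",None,1.5)
E
```

```text
clock: 12.12
position: [462.9, 17.2, 179.8]
tool_rot: [-1.881, 2.515, -0.002]
ft_force: [0.1, -0.3, -0.6]
opening: 12.4
pos [462.9  17.2 179.8] yang 163.59 F [ 0.1 -0.3 -0.6] open 12.4 t 12.12
tool shift cm (no turn) [ 0.02 -0.92 13.33]
turn [-0.1   0.03  0.19]  shift if turned first [ 1.000e-02 -9.500e-01  1.333e+01]
```

View pics/s11.png

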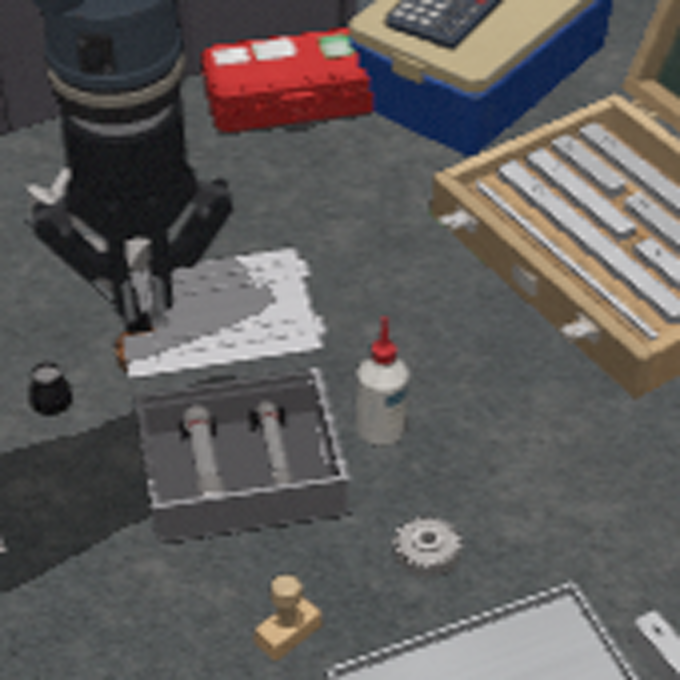

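View pics/w11.png

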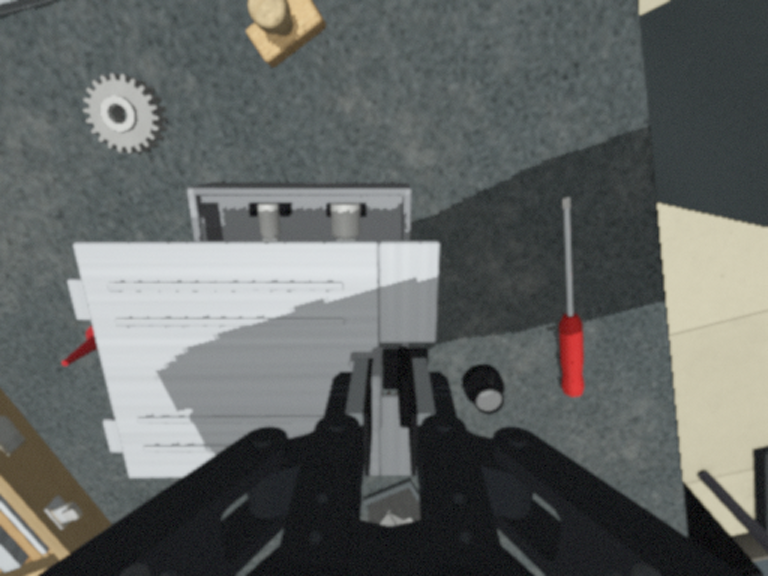

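```bash
python3 - <<'E'
from h import *
p=viewer.capture("top");s=viewer.capture("scene")
o=rectpts(95,75,14);i=rectpts(92,72,14)
for ps in ([p],[s],[p,s]): print(edgefit(ps,o,[575,-272,-4],span=8))
v=edgefit([p,s],o,[575,-272,-4],span=8)[0]
for n,q,c in(("t",p,(290,120,380,240)),("s",s,(250,220,370,310))):
  im=cv2.resize(q["img"],None,fx=5,fy=5,interpolation=cv2.INTER_CUBIC);K=q["K"].copy();K[:2]*=5;draw(im,dict(q,K=K),o,v)
  cv2.imwrite(f"pics/tr_{n}.png",im[c[1]*5:c[3]*5,c[0]*5:c[2]*5])
# v rest
d=regions_of(p,"v_rest")[0];print(d["point"],back(p,d["point"],20))
E
```

```text
(array([ 577.56000231, -271.80068807,   -4.30846027]), np.float64(-594.0456333477464))
(array([ 578.69447561, -276.61150255,   -4.64715859]), np.float64(-490.36272695099376))
(array([ 578.33894949, -275.84153586,   -4.37831955]), np.float64(-1064.5795739638495))
[332.4, 180.7] [[ 577.73595216 -275.02900938   20.        ]]
```

View pics/tr_t.png

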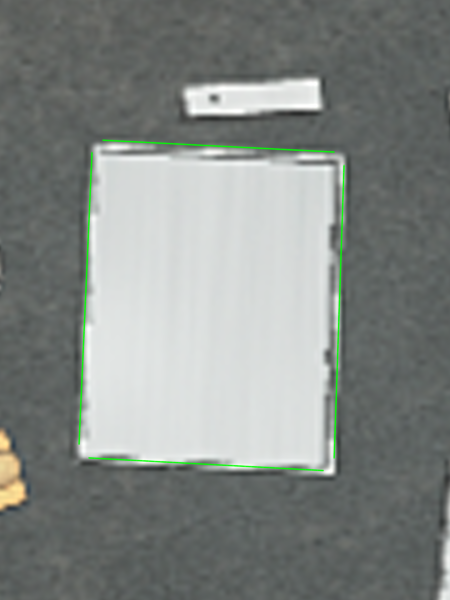

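```bash
python3 -m jog '[[0,0,0,2,-1.13,0,230],[0,0,0,4.7,-2.66,0,230],[0,0,0,4.7,-2.66,0,230],[0,0,0,4.7,-2.66,0,230],[0,0,0,4.7,-2.66,0,230],[0,0,0,3.4,-1.9,0,230],[0,0,0,1.5,-0.9,0,230],[0,0,-6,0,0,4,230],[0,0,-6,0,0,4,230],[0,0,0,0,0,0,230]]' 60
python3 - <<'E'
from h import *
go([530.1,-270.9,40],175.6)
p=viewer.capture("wrist");save(p,"w12.png",None,1.5);np.save("w12.npy",p,allow_pickle=True)
for z in(1,):
  o=rectpts(95,75,14);print(edgefit([p],[o[i] for i in (0,1,2)],[577.5,-274.5,-4.4]),edgefit([p],o[:],[577.5,-274.5,-4.4]))
E
```

```text
clock: 13.62
position: [528.8, -269.3, 95.4]
tool_rot: [2.132, -2.305, -0.01]
ft_force: [-0.0, 0.7, -0.5]
opening: 12.3
pos [ 528.8 -269.3   95.4] yang 175.54 F [-0.   0.7 -0.5] open 12.3 t 13.62
tool shift cm (no turn) [ 0.16 -0.17  5.54]
turn [ 0.36  0.16 -0.06]  shift if turned first [ 0.14 -0.14  5.54]
(array([ 575.9127339 , -278.31272281,   -4.59824053]), np.float64(-205.16065488363063)) (array([ 576.30644149, -278.49577708,   -4.51334554]), np.float64(-340.19369915590414))
```

View pics/w12.png

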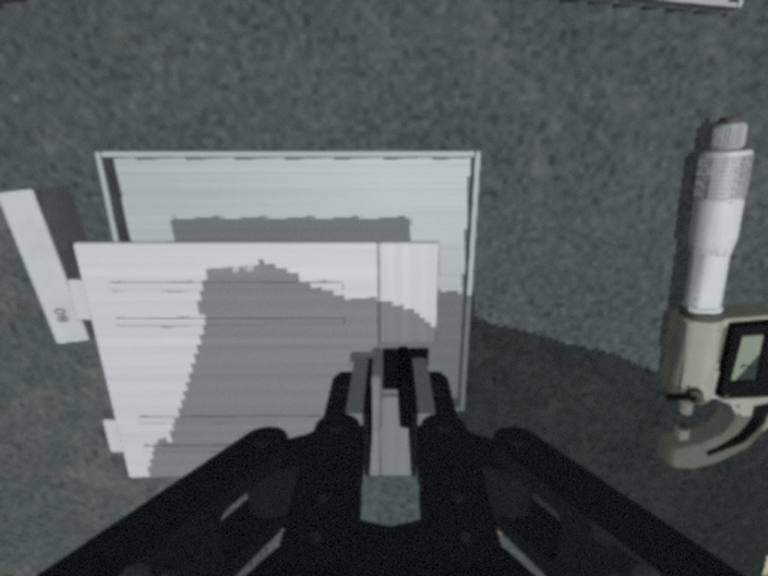

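```bash
python3 -m jog '[[0,0,0,0.3,-0.1,3.5,230],[0,0,0,0,0,3,230],[0,0,0,0,0,1,230],[0,0,0,0,0,0,230]]' 60
python3 -m jog '[[0,0,0,0,0,0.2,230],[0,0,0,0,0,0,230]]'
```

```text
clock: 14.18
position: [532.2, -274.0, 24.4]
tool_rot: [-2.133, 2.307, -0.001]
ft_force: [0.3, -0.3, -0.6]
opening: 12.5
clock: 14.42
position: [532.1, -274.2, 22.4]
tool_rot: [-2.133, 2.306, -0.002]
ft_force: [-0.7, -0.7, -1.8]
opening: 12.2
```

```bash
python3 -m jog '[[0,0,0,-0.15,0.25,0.5,230],[0,0,0,0,0,0.1,230],[0,0,0,0,0,0,230]]' 60
python3 -m jog '[[0,0,0,0,0,0.1,230],[0,0,0,0,0,0.1,230],[0,0,0,0,0,0,230]]'
```

```text
clock: 14.8
position: [529.0, -272.2, 15.2]
tool_rot: [2.133, -2.306, -0.0]
ft_force: [0.2, 0.2, -0.6]
opening: 12.3
clock: 15.18
position: [529.6, -272.3, 14.4]
tool_rot: [-2.133, 2.306, -0.002]
ft_force: [-2.8, 2.1, 10.4]
opening: 12.7
```

```bash
python3 -m jog '[[0,0,0,0,0.3,-0.3,230],[0,0,0,0,0,0.2,230],[0,0,0,0,0,0,230],[0,0,0,0,0,0,215],[0,0,0,0,0,0,195],[0,0,0,0,0,0,170],[0,0,0,0,0,0,140],[0,0,0,0,0,0,120]]' 60
python3 -m jog '[[0,0,0,0,0,-2,120],[0,0,0,0,0,-5,120],[0,0,0,0,0,-5,120],[0,0,0,0,0,0,120]]'
python3 - <<'E'
from h import *
p=viewer.capture("wrist");save(p,"w13.png",None,1.5);np.save("w13.npy",p,allow_pickle=True)
t=viewer.capture("top");save(t,"t13.png",(90,120,370,290),2.8);np.save("t13.npy",t,allow_pickle=True)
E
```

```text
clock: 16.18
position: [526.2, -271.9, 14.2]
tool_rot: [2.134, -2.306, -0.0]
ft_force: [-0.1, 0.2, -0.4]
opening: 44.8
clock: 16.68
position: [528.4, -273.1, 138.5]
tool_rot: [-2.132, 2.304, -0.011]
ft_force: [0.4, 0.4, -0.9]
opening: 44.7
```

View pics/w13.png

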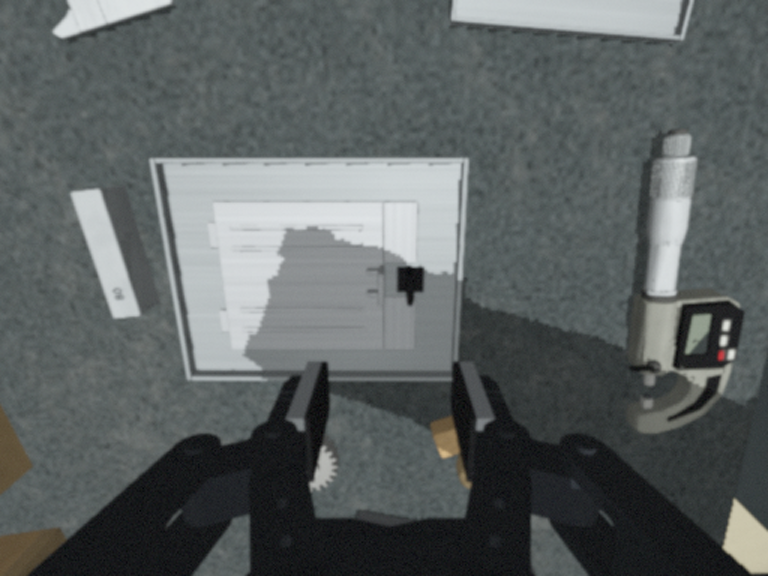

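View pics/t13.png

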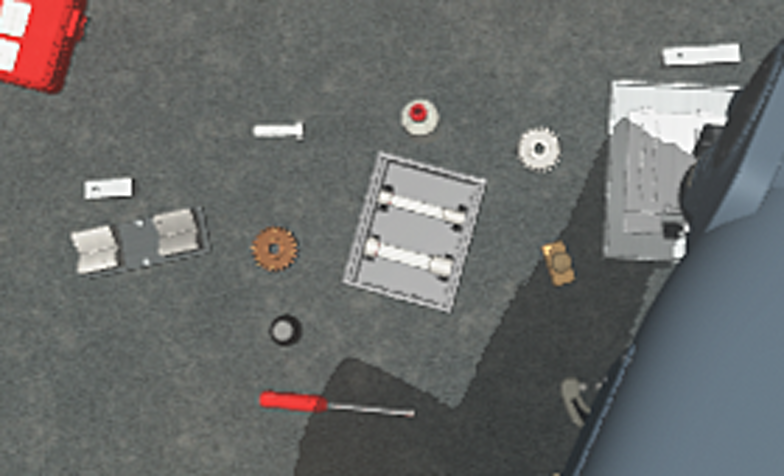

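```bash
python3 - <<'E'
from h import *
p=np.load("w13.npy",allow_pickle=True).item()
o=rectpts(95,75,14)
print("tray",edgefit([p],o,[577,-276,-4.5],span=6)[0])
c=rectpts(65,51.5,6);v=edgefit([p],c,[577,-276,-4.5],span=8)[0];print("cover",v)
q=back(p,np.array([(213,201),(417,201),(415,349),(230,350)])/1.5,6);print(q.mean(0))
E
```

```text
tray [ 575.76351345 -278.85080694   -4.34414423]
cover [ 572.27011929 -274.38137924   -4.36876181]
[ 574.7030345  -275.53221724    6.        ]
```

```bash
python3 -m jog '[[0,0,0,-3,0.6,0,140],[0,0,0,-5.5,1.15,0,160],[0,0,0,-5.5,1.15,0,160],[0,0,0,-5.5,1.15,0,160],[0,0,0,-5.5,1.15,0,160],[0,0,0,-2.8,0.67,0,160],[0,0,6,0,0,0,160],[0,0,6,0,0,0,160],[0,0,0,0,0,0,160]]'
python3 - <<'E'
from h import *
go([491.6,8.6,90],163.4)
p=viewer.capture("wrist");save(p,"w14.png",None,1.5);np.save("w14.npy",p,allow_pickle=True)
for n in("thick_gauge","thin_gauge"):
  for d in regions_of(p,n): print(n,d["confidence"],d["point"],back(p,d["point"],28),d["pixels"].sum())
E
```

```text
clock: 17.9
position: [488.3, 9.9, 133.0]
tool_rot: [1.881, -2.514, -0.002]
ft_force: [0.8, 0.7, 0.1]
opening: 31.8
pos [488.3   9.9 133. ] yang 163.61 F [0.8 0.7 0.1] open 31.8 t 17.9
tool shift cm (no turn) [ 0.02 -0.36  4.29]
turn [ 0.14 -0.05  0.21]  shift if turned first [ 0.03 -0.35  4.3 ]
thick_gauge 0.73 [255.4, 186.2] [[488.28790756   1.76112976  28.        ]] 1802
thin_gauge 0.95 [193.5, 190.4] [[542.80842519 -10.1684612   28.        ]] 1455
```

View pics/w14.png

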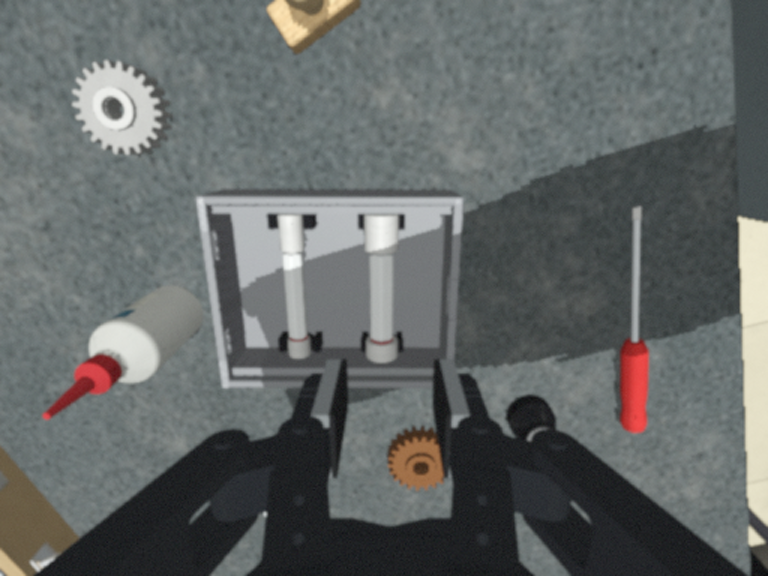

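```bash
python3 - <<'E'
from h import *
p=np.load("w14.npy",allow_pickle=True).item()
a=back(p,(381/1.5,254/1.5),32)[0];b=back(p,(381/1.5,339/1.5),32)[0];print(a,b)
c=np.array([517.5,.85]);t=np.radians(-16.6);R=np.array([[np.cos(t),-np.sin(t)],[np.sin(t),np.cos(t)]])
print(R.T@(a[:2]-c),R.T@(b[:2]-c))
o=rectpts(71,58,43);print(edgefit([p],o,[517.5,.85,-16.6],span=4))
E
```

```text
[484.67425511 -14.37983194  32.        ] [500.15739406  37.1134501   32.        ]
[-27.10666652 -23.97302522] [-26.97985663  29.79750208]
(array([ 5.17170696e+02,  1.81022273e-01, -1.64044112e+01]), np.float64(-404.64813772764626))
```

```bash
python3 -m jog '[[0,0,0.2,0.14,-0.35,4,160],[0,0,0,0,0,4,160],[0,0,0,0,0,2.5,160],[0,0,0,0,0,0,160]]' 40
python3 - <<'E'
from h import *
go([491.3,7.6,9],163.4)
E
```

```text
clock: 18.55
position: [490.5, 7.2, 27.7]
tool_rot: [1.876, -2.516, -0.004]
ft_force: [0.7, -0.5, -0.2]
opening: 31.9
pos [490.5   7.2  27.7] yang 163.4 F [ 0.7 -0.5 -0.2] open 31.9 t 18.55
tool shift cm (no turn) [-0.06 -0.07  1.87]
turn [ 0.22 -0.07  0.  ]  shift if turned first [-0.06 -0.06  1.87]
```

```bash
python3 -m jog '[[0,0,0,0,-0.05,1.2,160],[0,0,0,0,0,0.5,160],[0,0,0,0,0,0,160],[0,0,0,0,0,0,200],[0,0,0,0,0,0,230],[0,0,0,0,0,0,230],[0,0,0,0,0,0,230]]' 40
python3 - <<'E'
from h import *
go([491.3,7.6,9],163.4)
p=viewer.capture("wrist");save(p,"w15.png",None,1.5)
E
```

```text
clock: 19.42
position: [492.9, 7.3, 12.8]
tool_rot: [-1.876, 2.519, -0.001]
ft_force: [-1.7, -0.1, 5.5]
opening: 14.3
pos [492.9   7.3  12.8] yang 163.36 F [-1.7 -0.1  5.5] open 14.3 t 19.43
tool shift cm (no turn) [0.02 0.16 0.38]
turn [-0.04  0.01 -0.04]  shift if turned first [0.02 0.16 0.38]
```

View pics/w15.png

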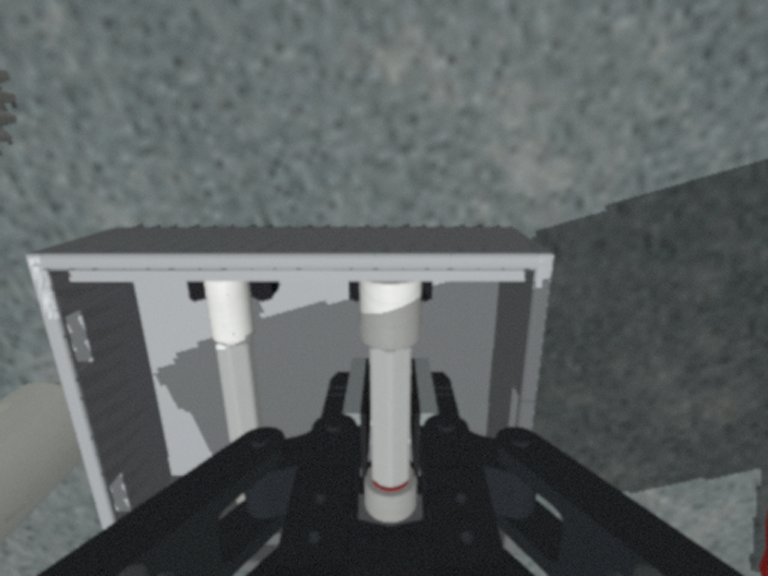

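```bash
python3 -m jog '[[0,0,0,0,0,-1.5,230],[0,0,0,0,0,-4,230],[0,0,0,0,0,-5,230],[0,0,0,-2.5,0.5,0,230],[0,0,0,-5,1.1,0,230],[0,0,0,-5,1.1,0,230],[0,0,0,-5,1.1,0,230],[0,0,0,-5,1.1,0,230],[0,0,0,-5,1.1,0,230],[0,0,0,0,0,0,230]]' 60
python3 -m jog '[[0,0,-9,0,0,0,230],[0,0,-9,0,0,0,230],[0,0,-9.6,0,0,0,230],[0,0,0,0,0,0,230]]'
python3 - <<'E'
from h import *
go([514,289,120],191)
p=viewer.capture("wrist");save(p,"w16.png",None,1.5);np.save("w16.npy",p,allow_pickle=True)
p=viewer.capture("scene");save(p,"s16.png",(140,60,310,230),4)
E
```

```text
clock: 20.72
position: [513.9, 291.3, 116.7]
tool_rot: [-1.881, 2.516, 0.001]
ft_force: [-0.2, 0.2, -1.4]
opening: 13.3
clock: 21.22
position: [513.8, 287.2, 117.1]
tool_rot: [2.421, -2.001, -0.0]
ft_force: [0.4, 0.1, -1.6]
opening: 13.1
pos [513.8 287.2 117.1] yang -169.14 F [ 0.4  0.1 -1.6] open 13.1 t 21.23
tool shift cm (no turn) [-0.17 -0.05 -0.29]
turn [ 0.04 -0.03 -0.14]  shift if turned first [-0.17 -0.05 -0.29]
```

View pics/w16.png

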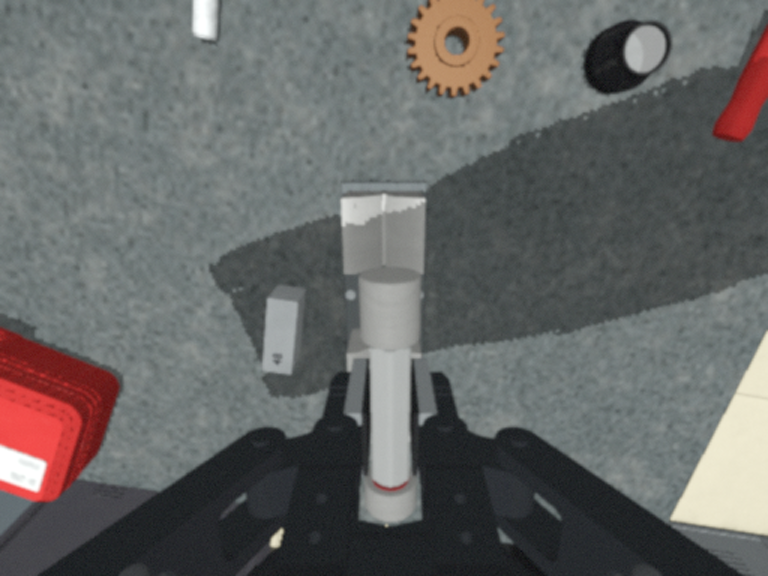

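View pics/s16.png

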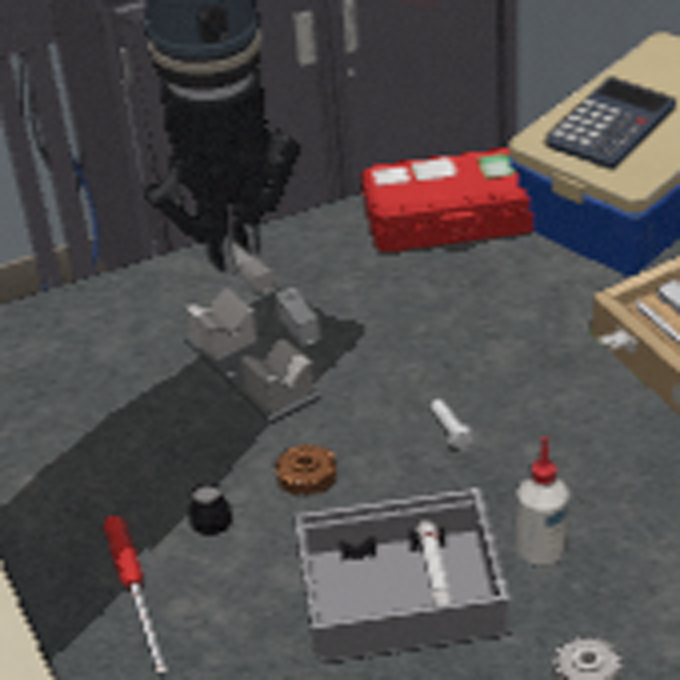

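```bash
python3 - <<'E'
from h import *
p=np.load("w16.npy",allow_pickle=True).item()
save(p,"w16z.png",(210,105,310,265),5)
P=np.array([(342,198),(426,198),(425,273),(343,273)])/1.5
w=back(p,P,40);print(w.round(1))
y=(w[3]+w[2]-w[0]-w[1])[:2];print("yang of v y",np.degrees(np.arctan2(y[1],y[0])),np.linalg.norm(w[0]-w[1]),np.linalg.norm(y)/2)
t=np.load("t13.npy",allow_pickle=True).item()
o=rectpts(25,68,6);print(edgefit([t],o,[514,287,11],span=8))
e=rectpts(21,63,40);b=[]
tt=np.linspace(-.9,.9,30)
for s in(1,-1):
  b+=[(np.c_[0*tt+21*k,43*s+20*tt,0*tt+40],np.array([k,0,0])) for k in(1,-1)]
  b+=[(np.c_[21*tt,0*tt+s*yy,0*tt+40],np.array([0,1,0])) for yy in(23,63)]
print("top blocks",edgefit([t],b,[514,287,11],span=8))
print("top all",edgefit([t],b+o,[514,287,11],span=8))
print("wrist near block",edgefit([p],b[4:],[514,287,11],span=8))
v=edgefit([p],b[4:],[514,287,11],span=8)[0]
im=cv2.resize(p["img"],None,fx=3,fy=3,interpolation=cv2.INTER_CUBIC);K=p["K"].copy();K[:2]*=3;draw(im,dict(p,K=K),b,v);draw(im,dict(p,K=K),o,v)
cv2.imwrite("pics/fv.png",im[330:930,520:1000])
im=cv2.resize(t["img"],None,fx=6,fy=6,interpolation=cv2.INTER_CUBIC);K=t["K"].copy();K[:2]*=6;draw(im,dict(t,K=K),b+o,v)
cv2.imwrite("pics/fvt.png",im[180*6:230*6,105*6:170*6])
E
```

```text
[[546.3 234.3  40. ]
 [505.3 226.4  40. ]
 [497.4 264.5  40. ]
 [539.8 272.6  40. ]]
yang of v y 100.64064078446495 41.791544119293505 38.89263641975863
(array([519.0335029 , 301.17028824,  11.43599563]), np.float64(-364.6634397981776))
top blocks (array([517.03317634, 295.58853254,  10.33862213]), np.float64(-1169.5181624151892))
top all (array([518.14722222, 296.65273225,  10.61067126]), np.float64(-1458.271579812273))
wrist near block (array([514.78787904, 291.01985306,  11.01883614]), np.float64(-469.85852834847464))
```

View pics/fv.png

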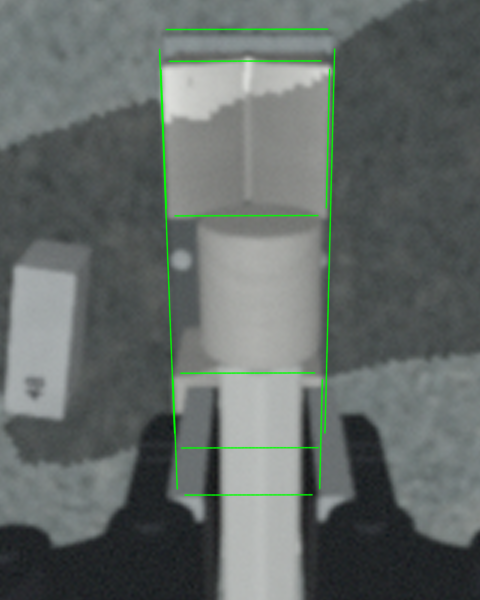

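View pics/fvt.png

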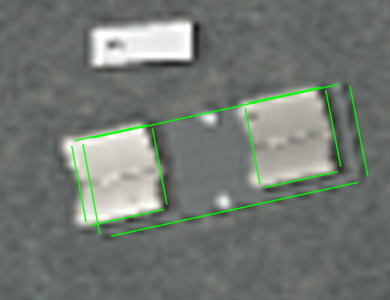

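```bash
python3 - <<'E'
from h import *
p=np.load("w16.npy",allow_pickle=True).item()
tcp=np.array([513.8,287.2]);a=np.radians(-169.14);ty=np.array([np.cos(a),np.sin(a)]);tx=np.array([-ty[1],ty[0]])*1
tx=np.array([np.cos(a+np.pi/2),np.sin(a+np.pi/2)])
def rel(px,z):
    w=back(p,(px[0]/3,px[1]/3),z)[0][:2]-tcp;return (w@tx).round(1),(w@ty).round(1)
f=lambda c,r:(c+520,r+330)
print("gauge step (y=-22)",rel(f(260,366),137),rel(f(260,372),135.2))
print("end edge left/right of thick", rel(f(200,300),127),rel(f(322,300),127))
print("top end upper edge y=-46", rel(f(260,236),137))
for nm,pt,z in(("near blk outer",f(247,66),40),("near blk inner",f(247,216),40),("far blk inner L",f(178,379),40),("far R",f(322,379),40),("L",f(167,140),40),("R",f(330,140),40),("groove bottom",f(249,150),15),("groove b",f(249,150),22)):
    print(nm,rel(pt,z))
E
```

```text
gauge step (y=-22) (np.float64(23.7), np.float64(1.9)) (np.float64(21.8), np.float64(1.9))
end edge left/right of thick (np.float64(30.7), np.float64(-8.0)) (np.float64(30.7), np.float64(12.0))
top end upper edge y=-46 (np.float64(45.0), np.float64(1.9))
near blk outer (np.float64(58.1), np.float64(-1.3))
near blk inner (np.float64(19.2), np.float64(-1.5))
far blk inner L (np.float64(-28.6), np.float64(-21.1))
far R (np.float64(-28.6), np.float64(19.4))
L (np.float64(39.5), np.float64(-21.8))
R (np.float64(39.5), np.float64(19.9))
groove bottom (np.float64(31.5), np.float64(-1.2))
groove b (np.float64(33.0), np.float64(-1.1))
```

```bash
python3 -m jog '[[0,0,0,-0.55,-0.34,3,230],[0,0,0,0,0,2.8,230],[0,0,0,0,0,0,230],[0,0,0,0,0,0,230]]'
python3 - <<'E'
from h import *
go([514,289,120],191)
p=viewer.capture("wrist");save(p,"w17.png",None,1.5);np.save("w17.npy",p,allow_pickle=True)
im=cv2.resize(p["img"],None,fx=3,fy=3,interpolation=cv2.INTER_CUBIC)
cv2.imwrite("pics/w17z.png",im[330:930,520:1000])
E
```

```text
clock: 21.82
position: [516.7, 294.1, 60.2]
tool_rot: [-2.421, 2.001, -0.001]
ft_force: [0.2, 0.3, -0.9]
opening: 13.4
pos [516.7 294.1  60.2] yang -169.13 F [ 0.2  0.3 -0.9] open 13.4 t 21.82
tool shift cm (no turn) [ 0.45  0.36 -5.98]
turn [-0.04  0.01 -0.13]  shift if turned first [ 0.45  0.36 -5.98]
```

View pics/w17z.png

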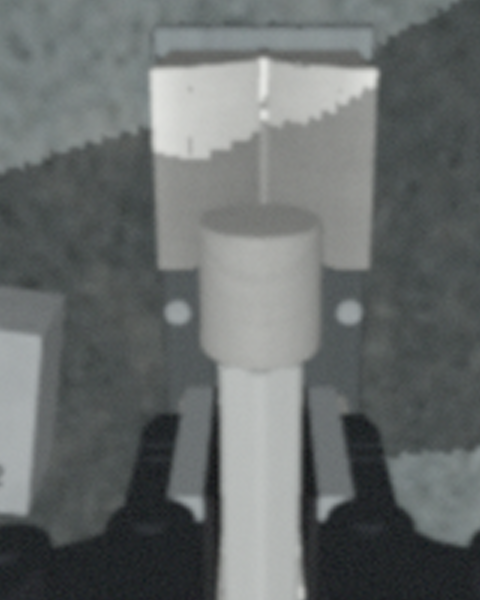

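```bash
python3 - <<'E'
from h import *
p=np.load("w17.npy",allow_pickle=True).item();tcp=np.array([516.7,294.1]);a=np.radians(-169.13);ty=np.array([np.cos(a),np.sin(a)]);tx=np.array([np.cos(a+np.pi/2),np.sin(a+np.pi/2)])
def rel(c,r,z):
    w=back(p,((c+520)/3,(r+330)/3),z)[0][:2]-tcp;return (w@tx).round(1),(w@ty).round(1)
print("step",rel(260,366,80.2)," end top",rel(260,236,80.2),"axis",rel(260,300,75))
print("outer",rel(264,66,40),"inner",rel(264,269,40),"dots z6",rel(177,312,6),rel(349,312,6),"plate end",rel(264,28,6))
E
```

```text
step (np.float64(23.8), np.float64(1.9))  end top (np.float64(45.0), np.float64(1.9)) axis (np.float64(32.7), np.float64(1.9))
outer (np.float64(64.9), np.float64(2.6)) inner (np.float64(25.2), np.float64(2.7)) dots z6 (np.float64(1.5), np.float64(-18.4)) (np.float64(1.5), np.float64(23.7)) plate end (np.float64(69.1), np.float64(2.7))
```

```bash
python3 -m jog '[[0,0,0,0.12,0.08,1.5,230],[0,0,0,0,0,1,230],[0,0,0,0,0,0,230]]'
python3 -m jog '[[0,0,0,0,0,0.3,230],[0,0,0,0,0,0.2,230],[0,0,0,0,0,0,230]]'
```

```text
clock: 22.25
position: [514.9, 292.2, 33.1]
tool_rot: [2.422, -1.998, -0.001]
ft_force: [-0.3, 0.2, -0.4]
opening: 13.7
clock: 22.62
position: [516.3, 292.9, 30.2]
tool_rot: [-2.422, 1.999, -0.001]
ft_force: [-0.4, -0.7, 5.8]
opening: 13.3
```

```bash
python3 -m jog '[[0,0,0,0,0,0.08,230],[0,0,0,0,0,0,230]]'
python3 - <<'E'
from h import *
p=viewer.capture("wrist");save(p,"w18.png",None,1.5)
p=viewer.capture("scene");save(p,"s18.png",(150,110,250,190),6)
E
```

```text
clock: 22.88
position: [516.3, 292.9, 30.1]
tool_rot: [-2.422, 1.998, -0.001]
ft_force: [-3.1, -2.2, 12.6]
opening: 13.5
```

View pics/w18.png

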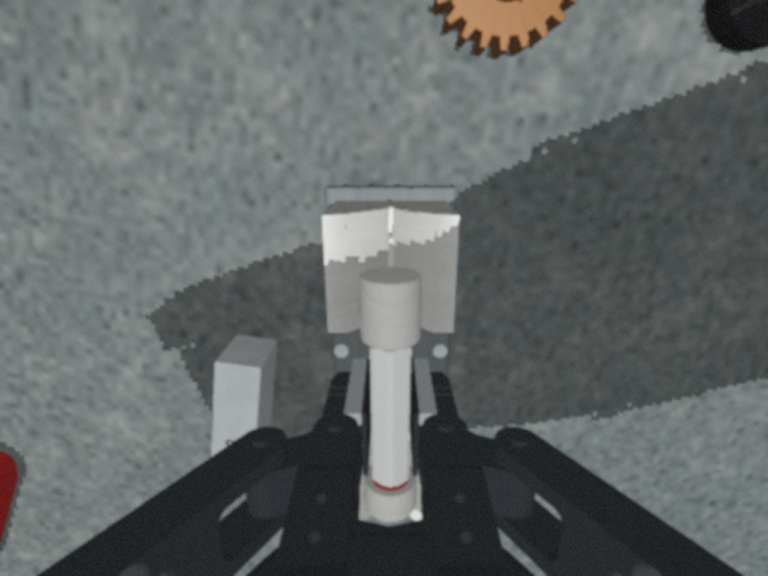

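View pics/s18.png

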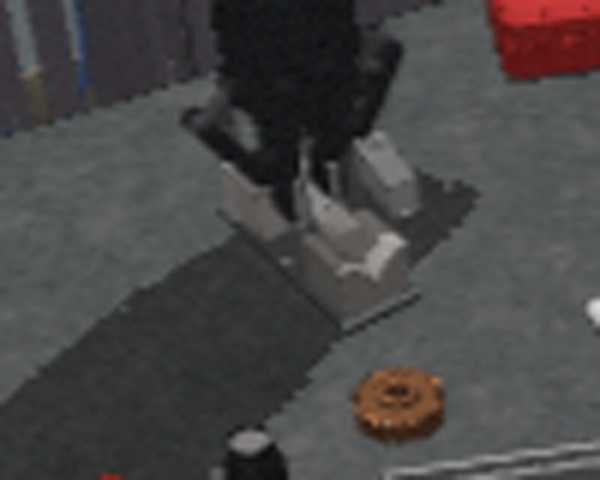

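```bash
python3 - <<'E'
from h import *
s=sensors.get_state();p=viewer.capture("wrist");np.save("w19.npy",p,allow_pickle=True)
im=cv2.resize(p["img"],None,fx=3,fy=3,interpolation=cv2.INTER_CUBIC)
cv2.imwrite("pics/w19z.png",im[330:1070,520:1040])
E
```

View pics/w19z.png

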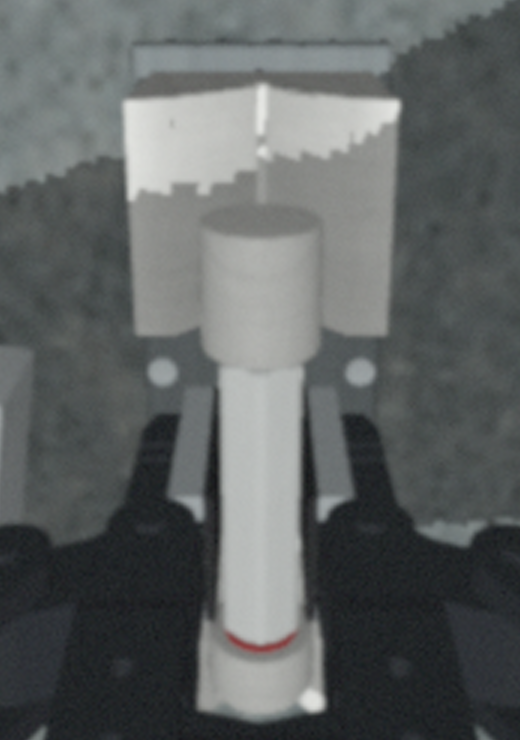

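```bash
python3 - <<'E'
from h import *
p=np.load("w19.npy",allow_pickle=True).item();tcp=np.array([516.3,292.9]);a=np.radians(-169.1);ty=np.array([np.cos(a),np.sin(a)]);tx=np.array([np.cos(a+np.pi/2),np.sin(a+np.pi/2)])
def rel(c,r,z):
    w=back(p,((c+520)/3,(r+330)/3),z)[0][:2]-tcp;return (w@tx).round(1),(w@ty).round(1)
print("step-22",rel(260,368,50)," end-46 top",rel(260,236,50),"end face bottom",rel(261,207,31),"step+32",rel(261,640,49))
print("outer63",rel(125,101,40),rel(400,101,40),"inner23",rel(140,335,40),rel(386,335,40),"dots z6",rel(162,372,6),rel(360,372,6),"plate68",rel(262,44,6))
E
```

```text
step-22 (np.float64(23.3), np.float64(1.9))  end-46 top (np.float64(45.0), np.float64(1.8)) end face bottom (np.float64(44.0), np.float64(2.0)) step+32 (np.float64(-30.6), np.float64(2.1))
outer63 (np.float64(63.2), np.float64(-18.7)) (np.float64(63.3), np.float64(23.0)) inner23 (np.float64(24.4), np.float64(-18.1)) (np.float64(24.5), np.float64(22.8)) dots z6 (np.float64(0.3), np.float64(-19.0)) (np.float64(0.4), np.float64(23.1)) plate68 (np.float64(68.4), np.float64(2.1))
```

```bash
python3 -m jog '[[0,0,0,0,0,-0.1,230],[0,0,0,0,0,0,215],[0,0,0,0,0,0,195],[0,0,0,0,0,0,160],[0,0,0,0,0,0,150],[0,0,0,0,0,-1.5,150],[0,0,0,0,0,-4,150],[0,0,0,0,0,-5,150],[0,0,0,0,0,-4,150],[0,0,0,0,0,0,150]]' 40
python3 - <<'E'
from h import *
p=viewer.capture("wrist");save(p,"w20.png",None,1.5);np.save("w20.npy",p,allow_pickle=True)
E
```

```text
clock: 24.28
position: [517.4, 293.6, 179.0]
tool_rot: [-2.418, 1.995, -0.004]
ft_force: [0.1, 0.1, 0.1]
opening: 35.4
```

View pics/w20.png

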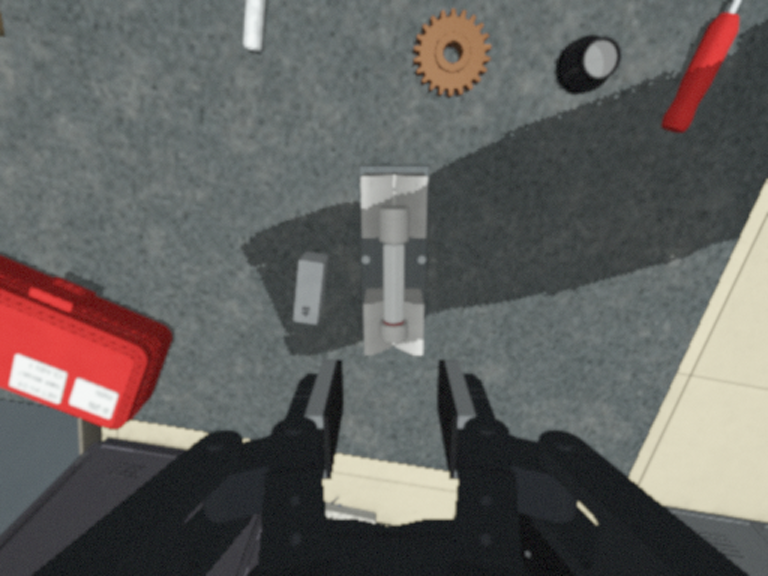

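```bash
python3 - <<'E'
from h import *
p=np.load("w20.npy",allow_pickle=True).item()
tt=np.linspace(-.9,.9,30);b=[]
for s in(1,-1):
  b+=[(np.c_[0*tt+21*k,43*s+20*tt,0*tt+40],np.array([k,0,0])) for k in(1,-1)]
  b+=[(np.c_[21*tt,0*tt+s*yy,0*tt+40],np.array([0,1,0])) for yy in(23,63)]
o=rectpts(25,68,6)
v=edgefit([p],b+o,[516.5,293,11],span=6)[0];print("v",v)
im=cv2.resize(p["img"],None,fx=4,fy=4,interpolation=cv2.INTER_CUBIC);K=p["K"].copy();K[:2]*=4;q=dict(p,K=K)
draw(im,q,b+o,v)
# gauge model at v centre: top lines z=50 and end circles
g=[]
for y in(-46,46,-22,32):
  th=np.linspace(0,2*np.pi,40);g.append((np.c_[10*np.cos(th),0*th+y,40+10*np.sin(th)],0))
draw(im,q,g,v,0,(0,0,255))
cv2.imwrite("pics/chk.png",im[420:980,900:1200])
E
```

```text
v [514.46875575 291.77601108  10.89825644]
```

View pics/chk.png

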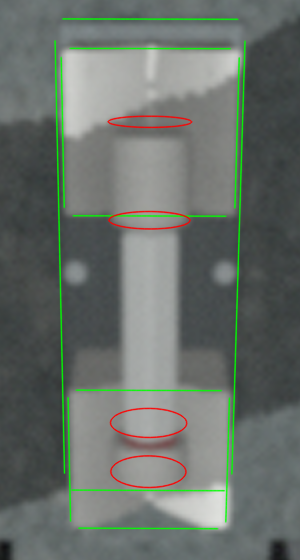

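```bash
python3 - <<'E'
from h import *
p=viewer.capture("top");save(p,"t21.png",(90,120,370,290),2.8)
p=viewer.capture("scene");save(p,"s21.png",(140,100,380,310),3.2)
E
```

```text
(no output)
```

View pics/t21.png

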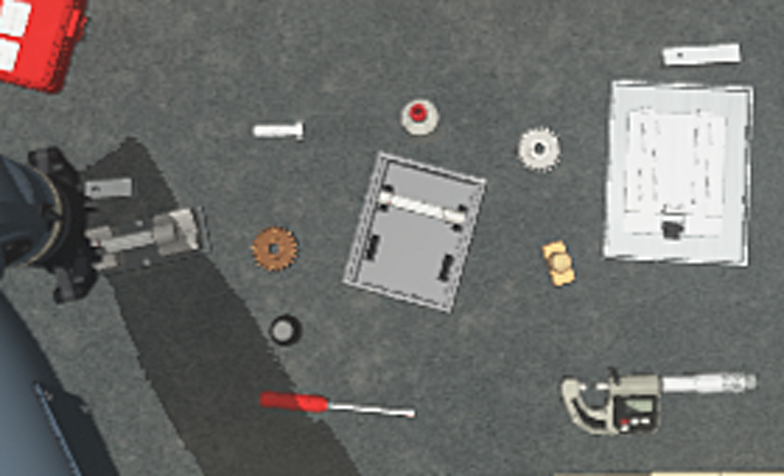

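View pics/s21.png

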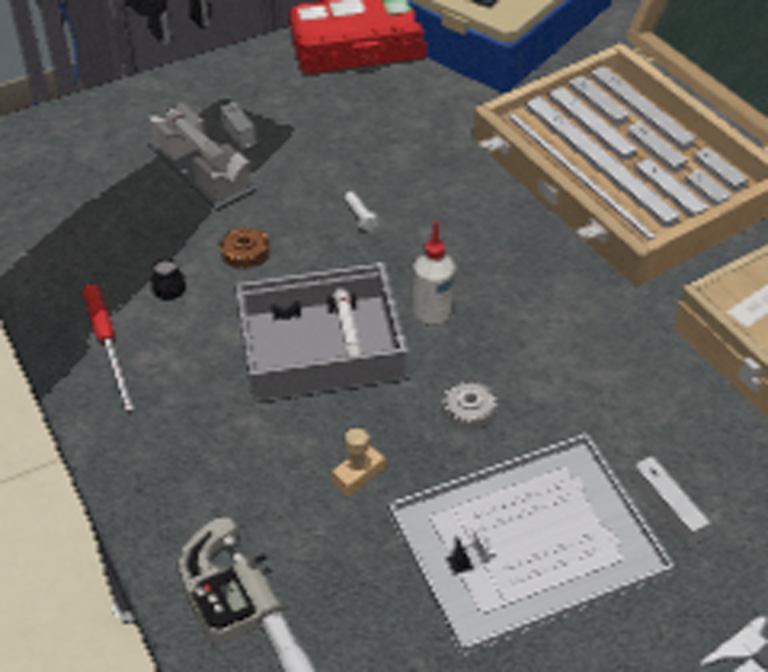

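```bash
python3 -c "
from cell import ticket,sensors
s=sensors.get_state();print(s['clock'],s['ft_force'])
print(ticket.finish_job())"
```

```text
24.425 [-1.14019527 -0.66395695  0.0227185 ]
the job is handed in; nothing more can be done
None
```

The job is finished and handed in at 24.4 s of robot time, in the order asked, with no move that needed redoing.

- **Spur gear:** it lies flat on bare table between the case and the tray, and the brown look-alike was left alone.
- **Cover:** I pressed the tab fully in, tilted the cover about 10°, drew it back 12 mm and lifted it off. It lies flat, grip side up, in the tray.
- **Thick gauge:** it rests in both V grooves. My last overlay put it about 1 mm off centre along the grooves, with individual edges 0 to 2.4 mm off.
- **Everything else:** the thin gauge is still in its cradle, and the final pictures show no bystander moved.

**Checks that disagreed:**
- **Cover in tray:** the wrist view put it about 4 to 5 mm off the tray's middle. The overhead view showed less than 3 mm, so I left it.
- **Positions:** the cameras differed by 2 to 5 mm on the tray and V-blocks, so I averaged the tray readings and seated the gauge by relative measurement and contact.

Of the contact forces I read after each move, the highest was about 13 N (seating the gauge).

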